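# Fetch the speaker shell from behind the sample bottles

### The arm

A 6-joint arm with a two-finger parallel gripper is mounted at the origin on the work surface. World frame = base frame: x ahead of the robot, y to its left, z up, the work surface at z = 0. Lengths are in m, angles in degrees, forces in N, time in s.
With the tool pointing down it reaches from about 0.375 to 0.975 m from the base axis. Payload 3.8 kg.
Tool frame: the origin (TCP) lies on the centre line of the jaws, within the pads' length; the fingertips stand 25 mm ahead of it and the grasp point (between the pads) lies 6 mm ahead of it (finger_overhang is the distance from the TCP to the fingertips, in m); z points along the fingers, x is the direction in which the jaws open and shut, and the axes are right-handed (so a half turn about z gives the same grasp; the last joint's range is limited). The gripper opens to 88 mm and grips with 3 to 60 N. Pads are 18 mm wide; open, the fingers measure 123 mm over their backs; the gripper's body (75 mm by 187 mm) begins 45 mm behind the grasp point.
Start: joints at [-69.208, 15.12, 91.902, -0, 72.978, -2.114], TCP at [0.263, -0.622, 0.264] pointing down, gripper open.
Joint ranges: [-150.88, 150.88], [-54.13, 125.18], [17.81, 147.31], [-75.09, 255.09], [0, 152.58], [-146.25, 146.25]. Speed limits (degrees/s): [147.25, 147.25, 180, 180, 180, 180].

### API

Orientations are given as a 3x3 rotation matrix whose columns are the frame's x, y, z axes.
In Python, from workcell import get_obs, camera, close_job, finger_overhang gives the robot as it stands.
- The arm moves only by the tool apply_moves, never from a script. Its argument "increments" is one flat list of numbers, 7 for each row, row after row: the finger opening in mm, from 0 to 88.1, then the shift along the tool's x, y, z normalised to -1 to 1, where 1 is 0.05 m, then the turn, a rotation vector about the tool's x, y, z normalised to -1 to 1, where 1 is 45 degrees. A call has 1 to 20 rows; each row shifts and turns the pose as measured when the row begins, along the tool's axes as they then stand; what a row does not reach is not made up. A row lasts 1/10 s, in which the tool goes at most 50 mm and 8.59 degrees, less where a joint would pass 70% of its speed; a pose out of reach is approached as far as the arm can. A call with a number of a shift or a turn outside -1 to 1 is refused whole. A call with a gripper value outside its range is refused whole. The fingers move at their own pace and stop on an object; the grip force is fixed at half the most. Time passes only in rows, so rows that do not move let the fingers close. It gives the time, the measured TCP pose, the force and the opening at its end, in the units of the state.
- get_obs(): the state, without advancing time (a new reading comes with each control period).
- camera(name): name is "side" or "top" or "wrist"; returns a dict with "color" (420x560x3 uint8, red, green, blue), "intrinsics" (3x3 intrinsics, pixels), "dist" ([k1, k2, p1, p2, k3] as OpenCV has them; the pictures are not rectified), "R" (3x3) and "t" (3): a world point X has camera coordinates R X + t. Camera axes: x right, y down, z forward; pixel columns grow to the right and rows downward; lengths in m; the calibration is good to about 2 mm. A picture is of the moment at which its call begins. There is no depth.
- close_job(): hands the job in, once; it reports no verdict.
The state is a dict: "time": time; "joint_positions": joint angles; "dq": joint speeds; "joint_torque": joint torques, N m; "tcp_pos": TCP position; "tool_rot": TCP orientation; "ft_force": force on the tool from outside, world axes, zero at the start; "ft_torque": the same for the moment, N m; "finger_gap": finger opening in m.
Only numpy, scipy, OpenCV 4.12 (cv2) and the standard library are available. Lean on these libraries where they do the work, as an engineer would, in place of code of your own. Each camera call takes 0.05 s, during which the arm holds its last target.

### The job

I want to photograph the teal marbled speaker shell that lies at the back of the sample tray: first clear the three bottles in front of it out of the way, standing them upright on the green cutting mat, then lift the shell out and lay it on the middle of the round grey display stand, aluminium face up, either way round. After that put the three bottles back in the tray, each upright on the very spot it stood on before, so that their order stays the same. Set things down rather than dropping them, don't knock a bottle over or shift the shell before its turn, and leave the small grey foam model, the straightedge and the knife where they lie.

Things in the scene. Friction and masses are not known exactly. Their poses are not given: they have to be found in the camera images.
- tray: fixed plywood sample tray, 200 mm (its x) by 270 mm (its y), grey felt floor 5 mm above the desk, 5 mm walls whose rim is 14 mm above the desk. Its +x side is the back, away from the robot. The shell lies along the tray's y about 28 mm behind the centre; the three bottles stand in a row along y about 35 mm in front of the centre, some 68 mm apart (about 18 mm between bottles, about 10 mm between bottles and shell). Origin: centre of the underside, at desk height
- mat: fixed green cutting mat with a printed grid, 280 mm (its x) by 200 mm (its y), 3 mm thick, lying on the desk. It and the stand are on opposite sides, either way round. Origin: centre of the underside
- stand: fixed round grey display stand with a flat top, 200 mm in diameter; its top is 25 mm above the desk. Origin: centre of the underside
- shell: loose speaker shell of teal plastic marbled with yellow, cream and black, with an aluminium face on top: 54 mm wide (its x), 150 mm long (its y), 61 mm tall, flat sides, rounded upright edges, about 0.3 kg. To be held across its 54 mm width from above. Origin: centre of the underside, z up towards the aluminium face
- bottle_orange: upright round opaque white sample bottle, 50 mm in diameter and 136 mm tall, with the band round its body and its screw cap in orange. The cap is 32 mm in diameter and reaches from 108 to 136 mm above the underside; below it the neck is 26 mm in diameter and the shoulder reaches its full 50 mm at 92 mm height, so it can be held by the cap from above. About 0.14 kg. Origin: centre of the underside, z up the bottle
- bottle_blue: upright round opaque white sample bottle, 50 mm in diameter and 136 mm tall, with the band round its body and its screw cap in blue. The cap is 32 mm in diameter and reaches from 108 to 136 mm above the underside; below it the neck is 26 mm in diameter and the shoulder reaches its full 50 mm at 92 mm height, so it can be held by the cap from above. About 0.14 kg. Origin: centre of the underside, z up the bottle
- bottle_yellow: upright round opaque white sample bottle, 50 mm in diameter and 136 mm tall, with the band round its body and its screw cap in yellow. The cap is 32 mm in diameter and reaches from 108 to 136 mm above the underside; below it the neck is 26 mm in diameter and the shoulder reaches its full 50 mm at 92 mm height, so it can be held by the cap from above. About 0.14 kg. Origin: centre of the underside, z up the bottle
- foam_model: bystander: loose plain grey foam model, a rounded block 50 mm (its x) by 65 mm (its y), 40 mm tall, on the desk between straightedge and tray. Origin: centre of the underside
- straightedge: bystander: loose aluminium straightedge, 34 mm (its x) by 240 mm (its y), 10 mm high, on the desk near the robot. Origin: centre of the underside
- knife: bystander: loose blue-grey utility knife, 24 mm by 110 mm (handle along its y), 15 mm high, with a blade that adds 25 mm, on the desk between straightedge and tray. Origin: centre of the handle's underside

How it is judged:
By the outcome, as a careful person would: the job done as asked, in the order asked, and still so for the second after the job is handed in, with the robot touching nothing.
It also fails if it takes over 138 s, if anything falls off the work surface, if the arm or the gripper's body presses on something with over 40 N, if the wrist force passes 120 N, or if a joint passes its speed limit or range.

## Working session

There is one attempt and no reset: what is moved stays moved. The work goes in short steps, Python scripts to look and compute and a tool call to move; the robot and the scene stay as the last step left them, time stands still between calls to the robot, and variables do not carry over. Pictures are saved under pics/ and viewed, and the job is handed in when it is done.

Besides the shell and the picture viewer there is one more tool, called as name(argument=value, ...) on one line, values as JSON. apply_moves: Moves the arm, as the interface text tells. Scaled input: -1 to 1 covers 0.05 m each way for a shift and 45 degrees each way for a turn. Its arguments: {"type":"object","properties":{"increments":{"type":"array"}},"required":["increments"]}

```bash
ls; mkdir -p pics
python3 - <<'E'
from workcell import get_obs, camera, finger_overhang
import cv2,numpy as np
o=get_obs()
for k,v in o.items(): print(k,np.round(v,4).tolist())
for n in ["side","top","wrist"]:
    c=camera(n); cv2.imwrite(f"pics/{n}0.png",c["color"][:,:,::-1])
    print(n,np.round(c["intrinsics"],2).tolist(),np.round(c["dist"],4),np.round(c["R"],4).tolist(),np.round(c["t"],4), np.round(-c["R"].T@c["t"],3))
E
```

```text
pics
time 0.0
joint_positions [-69.2066, 15.1698, 91.9791, 0.0007, 72.9764, -2.1131]
dq [0.0146, -0.0934, 0.0285, 0.1261, 0.0097, -0.0027]
joint_torque [0.0004, -50.2115, -35.6875, 0.0728, 0.0293, -0.0002]
tcp_pos [0.2625, -0.6212, 0.2624]
tool_rot [[0.3892, -0.9211, -0.0008], [-0.9211, -0.3892, 0.002], [-0.0022, -0.0001, -1.0]]
ft_force [0.4229, 0.4051, -0.9359]
ft_torque [-0.0172, -0.0002, 0.0427]
finger_gap 0.0879
side [[389.1, 0.0, 280.29], [0.0, 389.1, 207.81], [0.0, 0.0, 1.0]] [-0.077  0.     0.     0.     0.   ] [[-0.9122, -0.4097, 0.0076], [-0.2847, 0.6204, -0.7308], [0.2946, -0.6688, -0.6826]] [0.501  0.1781 0.6479] [0.317 0.528 0.569]
top [[442.02, 0.0, 276.17], [0.0, 442.02, 203.2], [0.0, 0.0, 1.0]] [-0.004  0.     0.     0.     0.   ] [[0.0103, -0.9996, 0.0245], [-0.9928, -0.0131, -0.1191], [0.1193, -0.0231, -0.9926]] [-0.0126  0.5099  0.8466] [0.405 0.014 0.901]
wrist [[357.93, 0.0, 273.3], [0.0, 357.93, 212.27], [0.0, 0.0, 1.0]] [-0.0838  0.      0.      0.      0.    ] [[0.3896, -0.921, -0.0011], [-0.8903, -0.3769, 0.2554], [-0.2356, -0.0985, -0.9668]] [-0.6748 -0.0344  0.3879] [ 0.324 -0.596  0.383]
```

View pics/top0.png

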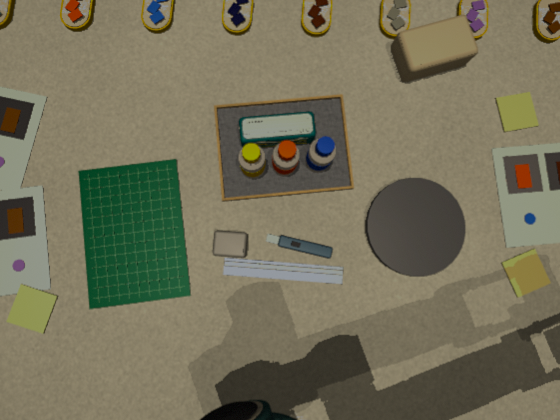

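View pics/side0.png

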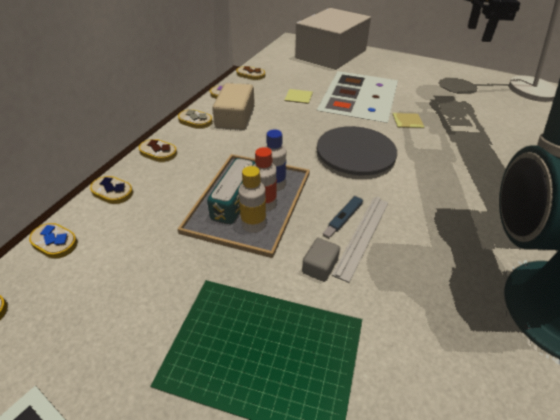

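View pics/wrist0.png

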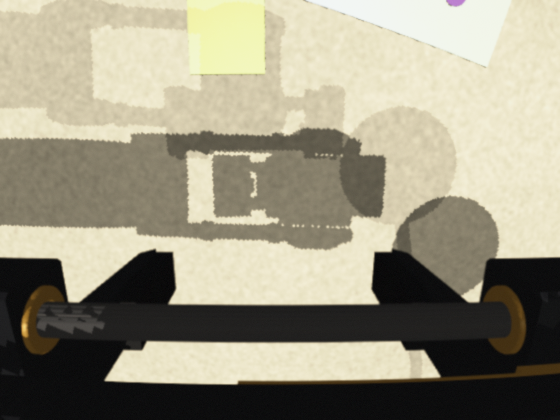

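The top view shows the mat at left (+y, px 80-190 / 160-307) and the stand at right (centre about 415,226). The tray is in the middle, with yellow, orange and blue caps at about (251,153), (287,150) and (325,146), and the shell's face at (277,127). The side view agrees with this. Next I'll measure.

```bash
cat > h.py <<'E'
import cv2,numpy as np
from workcell import get_obs,camera
def rays(c,px):
    p=cv2.undistortPoints(np.asarray(px,float).reshape(-1,1,2),c["intrinsics"],np.array(c["dist"],float)).reshape(-1,2)
    d=np.c_[p,np.ones(len(p))]@c["R"]; return -c["R"].T@c["t"],d
def plane(c,px,z):
    o,d=rays(c,px); return o+d*((z-o[2])/d[:,2])[:,None]
def proj(c,X):
    return cv2.projectPoints(np.asarray(X,float).reshape(-1,1,3),cv2.Rodrigues(c["R"])[0],c["t"],c["intrinsics"],np.array(c["dist"],float))[0].reshape(-1,2)
def hsv(c): return cv2.cvtColor(c["color"],cv2.COLOR_RGB2HSV)
def big(m):
    cs,_=cv2.findContours(m.astype(np.uint8)*255,cv2.RETR_EXTERNAL,cv2.CHAIN_APPROX_NONE)
    return max(cs,key=cv2.contourArea).reshape(-1,2).astype(np.float32)
def tri(c1,p1,c2,p2):
    o1,d1=rays(c1,[p1]);o2,d2=rays(c2,[p2]);d1=d1[0]/np.linalg.norm(d1[0]);d2=d2[0]/np.linalg.norm(d2[0])
    s=np.linalg.lstsq(np.c_[d1,-d2],o2-o1,rcond=None)[0]
    a,b=o1+s[0]*d1,o2+s[1]*d2; return (a+b)/2,np.linalg.norm(a-b)
E
python3 - <<'E'
from h import *
c=camera("top"); H=hsv(c); im=c["color"]
S=camera("side")
# zoomed crop
cv2.imwrite("pics/top_zoom.png",cv2.resize(im[85:210,205:365,::-1],None,fx=5,fy=4.8,interpolation=cv2.INTER_CUBIC))
cv2.imwrite("pics/side_zoom.png",cv2.resize(S["color"][120:255,175:320,::-1],None,fx=4.4,fy=4.4,interpolation=cv2.INTER_CUBIC))
for y,x in [(153,251),(150,287),(146,325),(127,277),(230,135),(226,415),(110,225),(190,300),(118,260)]: print((x,y),H[y,x],im[y,x])
# mat
m=(H[...,0]>60)&(H[...,0]<90)&(H[...,1]>120); m[:, 200:]=0
k=big(m); w=plane(c,k,0.003)[:,:2].astype(np.float32); print("mat",cv2.minAreaRect(w))
# stand
m=(H[...,2]<80)&(H[...,1]<80); m[:,:355]=0; m[:160]=0;m[285:]=0
k=big(m);w=plane(c,k,0.025)[:,:2].astype(np.float32);print("stand",cv2.fitEllipse(w),cv2.minEnclosingCircle(w))
E
```

```text
(251, 153) [ 31 255 152] [148 152   0]
(287, 150) [ 12 255 152] [152  61   0]
(325, 146) [110 206 125] [ 24  58 125]
(277, 127) [ 43  23 153] [147 153 139]
(135, 230) [ 72 183  81] [23 81 47]
(415, 226) [18 35 73] [73 69 63]
(225, 110) [19 25 82] [82 79 74]
(300, 190) [ 17  93 110] [110  93  70]
(260, 118) [ 38  30 153] [148 153 135]
mat ((0.45115822553634644, 0.28017210960388184), (0.2774890065193176, 0.1984519064426422), 7.982391834259033)
stand ((0.4681828022003174, -0.2847667336463928), (0.1941123604774475, 0.1997731328010559), 12.6387939453125) ((0.4682093560695648, -0.2841319143772125), 0.10106845200061798)
```

View pics/top_zoom.png

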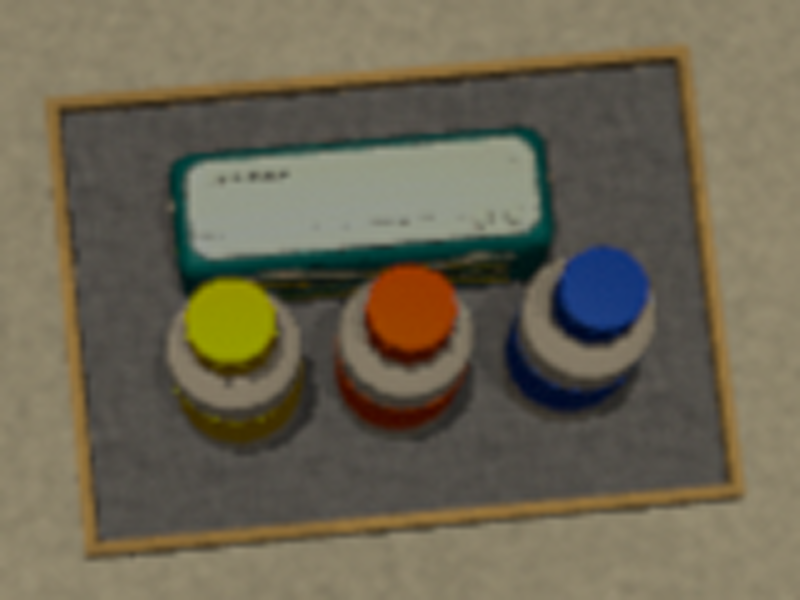

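View pics/side_zoom.png

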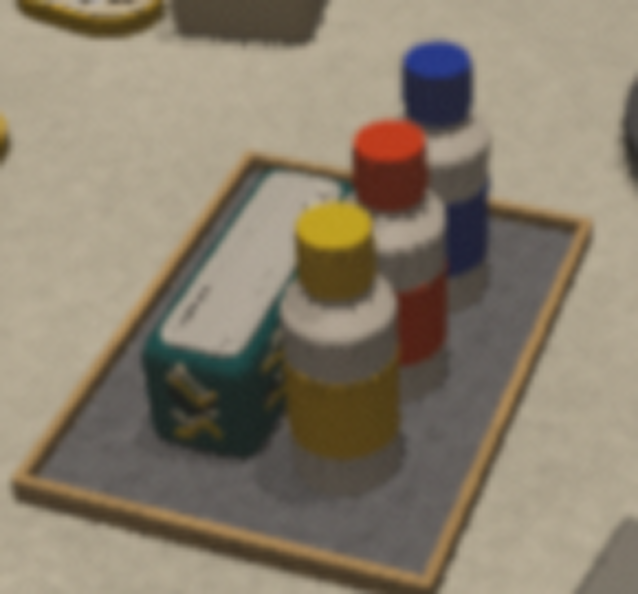

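The zooms show clean cap tops (bright discs), the tray rim and the shell's light face. I'll measure those, using both views for the caps.

```bash
cat > m.py <<'E'
from h import *
R={'yellow':(22,36),'orange':(2,16),'blue':(100,125)}
def captop(c,name,roi,vfrac=0.8):
    H=hsv(c); lo,hi=R[name]
    if name=='orange': hm=(H[...,0]<16)|(H[...,0]>174)
    else: hm=(H[...,0]>=lo)&(H[...,0]<=hi)
    m=hm&(H[...,1]>150); z=np.zeros_like(m); z[roi[1]:roi[3],roi[0]:roi[2]]=1; m&=z
    v=H[...,2]; t=np.percentile(v[m],97)*vfrac
    k=big(m&(v>t)); return cv2.fitEllipse(k)
E
python3 - <<'E'
from m import *
c=camera("top");S=camera("side")
rt={'yellow':(235,140,268,175),'orange':(270,135,305,175),'blue':(305,130,345,175)}
rs={'yellow':(240,160,265,190),'orange':(250,143,275,170),'blue':(262,125,288,150)}
cap={}
for n in rt:
    e=captop(c,n,rt[n]); f=captop(S,n,rs[n])
    X,g=tri(c,e[0],S,f[0]); a=plane(c,[e[0]],.141)[0]; b=plane(S,[f[0]],.141)[0]
    print(n,np.round(e,1).tolist() if 0 else e,f); print("  tri",X.round(4),"gap",round(g,4),"top",a.round(4),"side",b.round(4))
    cap[n]=a
H=hsv(c)
# tray
m=(H[...,0]>12)&(H[...,0]<22)&(H[...,1]>110)&(H[...,2]>60); z=np.zeros_like(m); z[90:205,210:358]=1; m&=z
k=big(m); w=plane(c,k,.014)[:,:2].astype(np.float32); tr=cv2.minAreaRect(w); print("tray",tr)
# shell face + teal
m=(H[...,1]<60)&(H[...,2]>110); z[:]=0; z[112:140,240:318]=1
k=big(m&z); w=plane(c,k,.066)[:,:2].astype(np.float32); print("face",cv2.minAreaRect(w),len(k))
m=((H[...,0]>70)&(H[...,0]<100)&(H[...,1]>150)); z[:]=0;z[105:150,232:320]=1
m=(m|((H[...,1]<60)&(H[...,2]>110)))&z
k=big(m);w=plane(c,k,.064)[:,:2]; print("outer ext x,y",w.min(0),w.max(0))
E
```

```text
yellow ((250.59017944335938, 151.34405517578125), (15.288433074951172, 17.52788734436035), 80.2392807006836) ((250.46409606933594, 170.73141479492188), (9.056909561157227, 15.79736328125), 86.11396789550781)
  tri [0.5889 0.0422 0.1407] gap 0.0022 top [0.5878 0.0418 0.141 ] side [0.5899 0.0426 0.141 ]
orange ((286.88153076171875, 148.60958862304688), (16.02576446533203, 17.052753448486328), 104.74332427978516) ((262.9210205078125, 151.53338623046875), (7.512231349945068, 15.076319694519043), 89.01586151123047)
  tri [ 0.5951 -0.0216  0.1402] gap 0.0025 top [ 0.5937 -0.0219  0.141 ] side [ 0.5959 -0.0205  0.141 ]
blue ((325.4196472167969, 144.4743194580078), (15.545366287231445, 15.95985221862793), 142.02346801757812) ((274.0, 133.5155029296875), (5.441096782684326, 12.97142505645752), 90.0)
  tri [ 0.6038 -0.09    0.139 ] gap 0.002 top [ 0.6023 -0.09    0.141 ] side [ 0.6035 -0.0871  0.141 ]
tray ((0.6301500797271729, -0.019927039742469788), (0.2006242722272873, 0.26947763562202454), 6.267951011657715)
face ((0.6578257083892822, -0.005729950964450836), (0.04019972309470177, 0.1363944560289383), 6.092966556549072) 167
outer ext x,y [ 0.6205385  -0.08014344] [0.68701534 0.06830247]
```

```bash
cat > g.py <<'E'
import sys,numpy as np
from scipy.spatial.transform import Rotation as Ro
from workcell import get_obs,camera
# usage: g.py x y z yaw : remaining delta in tool axes, units of moves
def go(x,y,z,yaw):
    o=get_obs(); R=np.array(o["tool_rot"]); p=np.array(o["tcp_pos"])
    a=np.radians(yaw); T=np.array([[np.cos(a),np.sin(a),0],[np.sin(a),-np.cos(a),0],[0,0,-1.]])
    d=R.T@(np.array([x,y,z])-p); r=Ro.from_matrix(R.T@T).as_rotvec(degrees=True)
    print("t",round(o["time"],2),"tcp",p.round(4),"yaw",round(np.degrees(np.arctan2(R[1,0],R[0,0])),2),"tilt",R[:2,2].round(4),"gap",round(o["finger_gap"]*1e3,1),"F",np.round(o["ft_force"],1),"q",np.round(o["joint_positions"],0))
    print("shift units total (x,y,z)",(d/.05).round(3),"turn units",(r/45).round(3))
if __name__=="__main__": go(*map(float,sys.argv[1:5]))
E
python3 - <<'E'
from workcell import *
for i in range(4):
    camera("top"); o=get_obs(); print(o["time"],o["tcp_pos"],o["finger_gap"])
E
python3 g.py .595 0 .30 6.27
```

```text
0.4 [ 0.26270762 -0.62167715  0.26348269] 0.08802464059575796
0.45 [ 0.26270905 -0.62171648  0.26359677] 0.08831648409615309
0.5 [ 0.2627169  -0.62174348  0.26366967] 0.08826895122987893
0.55 [ 0.26275058 -0.62176149  0.2637384 ] 0.08821769012512248
t 0.55 tcp [ 0.2628 -0.6218  0.2637] yaw -67.09 tilt [-0. -0.] gap 88.2 F [ 0.1 -0.7 -0.4] q [-69.  15.  92.  -0.  73.  -2.]
shift units total (x,y,z) [ -8.868 -10.961  -0.725] turn units [ 0.   -0.   -1.63]
```

apply_moves(increments=[88,-0.5,-0.6,-0.05,0,0,0,88,-0.5,-0.6,-0.05,0,0,0,88,-0.5,-0.6,-0.05,0,0,0,88,-0.5,-0.6,-0.05,0,0,0,88,-0.5,-0.6,-0.05,0,0,0,88,-0.5,-0.6,-0.05,0,0,0,88,-0.5,-0.6,-0.05,0,0,0,88,-0.5,-0.6,-0.05,0,0,0,88,-0.5,-0.6,-0.05,0,0,0,88,-0.5,-0.6,-0.05,0,0,0])

```text
time: 1.55
tcp_pos: [0.446, -0.2674, 0.2896]
tool_rot: [[0.38, -0.925, 0.003], [-0.925, -0.38, -0.004], [0.005, -0.001, -1.0]]
ft_force: [0.5, 0.4, 0.1]
finger_gap: 0.0878
```

```bash
python3 g.py .595 0 .30 6.27
```

```text
t 1.55 tcp [ 0.446  -0.2674  0.2896] yaw -67.65 tilt [ 0.0029 -0.0037] gap 87.8 F [0.5 0.4 0.1] q [-34.  -3. 109.  -0.  74.  34.]
shift units total (x,y,z) [-3.812 -4.791 -0.219] turn units [ 0.002 -0.006 -1.643]
```

apply_moves(increments=[88,-0.48,-0.6,-0.03,0,0,0,88,-0.48,-0.6,-0.03,0,0,0,88,-0.48,-0.6,-0.03,0,0,0,88,-0.48,-0.6,-0.03,0,0,0,88,-0.48,-0.6,-0.03,0,0,0,88,-0.48,-0.6,-0.03,0,0,0,88,-0.48,-0.6,-0.03,0,0,0,88,-0.4,-0.5,-0.03,0,0,0,88,0,0,0,0,0,-0.18,88,0,0,0,0,0,-0.18,88,0,0,0,0,0,-0.18,88,0,0,0,0,0,-0.18,88,0,0,0,0,0,-0.18,88,0,0,0,0,0,-0.18,88,0,0,0,0,0,-0.18,88,0,0,0,0,0,-0.18,88,0,0,0,0,0,-0.18,88,0,0,0,0,0,0])

```text
time: 3.35
tcp_pos: [0.599, 0.0154, 0.3062]
tool_rot: [[0.988, 0.152, 0.013], [0.152, -0.988, -0.004], [0.012, 0.006, -1.0]]
ft_force: [0.6, -0.5, -0.5]
finger_gap: 0.0879
```

```bash
python3 g.py .589 .042 .23 6.27
python3 - <<'E'
from h import *
c=camera("wrist"); cv2.imwrite("pics/w1.png",c["color"][:,:,::-1])
E
```

```text
t 3.35 tcp [0.599  0.0154 0.3062] yaw 8.75 tilt [ 0.0129 -0.0044] gap 87.9 F [ 0.6 -0.5 -0.5] q [-1.  5. 99. -0. 75. -9.]
shift units total (x,y,z) [-0.136 -0.566  1.519] turn units [ 0.008 -0.016  0.055]
```

View pics/w1.png

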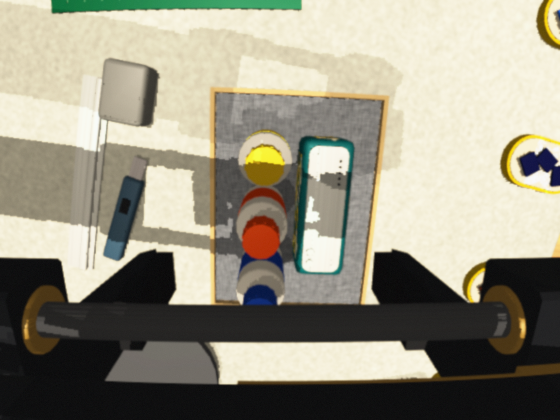

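The wrist view shows the yellow cap (265,164), the orange cap (261,238) and the shell (327,207) with its long axis along the tray. The blue cap is hidden by the gripper's bar. I'll level the tool, then measure here.

apply_moves(increments=[88,-0.1,-0.1,0,0.01,-0.015,0.05,88,0,0,0,0,0,0,88,0,0,0,0,0,0])

```text
time: 3.7
tcp_pos: [0.5935, 0.0196, 0.3064]
tool_rot: [[0.995, 0.101, 0.001], [0.101, -0.995, 0.002], [0.001, -0.002, -1.0]]
ft_force: [0.2, -0.4, 0.6]
finger_gap: 0.088
```

```bash
python3 g.py .589 .042 .23 6.27
cat > w.py <<'E'
from m import *
def shellw(c,z=.066,roi=None):
    H=hsv(c); m=(H[...,0]>75)&(H[...,0]<100)&(H[...,1]>120)
    if roi:
        q=np.zeros_like(m);q[roi[1]:roi[3],roi[0]:roi[2]]=1;m&=q
    k=cv2.convexHull(big(cv2.morphologyEx(m.astype(np.uint8),cv2.MORPH_CLOSE,np.ones((5,5))))).reshape(-1,2)
    return cv2.minAreaRect(k), cv2.minAreaRect(plane(c,k,z)[:,:2].astype(np.float32))
E
python3 - <<'E'
from w import *
c=camera("wrist"); cv2.imwrite("pics/w2.png",c["color"][:,:,::-1])
H=hsv(c)
for n,roi in [('yellow',(235,120,300,190)),('orange',(230,190,300,265))]:
    e=captop(c,n,roi,.9); print(n,e,plane(c,[e[0]],.141))
print(shellw(c,.066,(290,110,370,300)))
m=(H[...,1]<60)&(H[...,2]>70); q=np.zeros_like(m);q[138:280,298:358]=1
k=big(m&q); print("face",cv2.minAreaRect(k),cv2.minAreaRect(plane(c,k,.066)[:,:2].astype(np.float32)))
E
```

```text
t 3.7 tcp [0.5935 0.0196 0.3064] yaw 5.8 tilt [0.0009 0.0019] gap 88.0 F [ 0.2 -0.4  0.6] q [-1.  5. 99.  0. 76. -6.]
shift units total (x,y,z) [-0.045 -0.453  1.528] turn units [-0.002 -0.001 -0.01 ]
yellow ((271.39227294921875, 161.87803649902344), (13.198469161987305, 35.845787048339844), 92.67420959472656) [[0.58984832 0.05046672 0.141     ]]
orange ((270.5942077636719, 248.20938110351562), (31.59939956665039, 34.39579391479492), 90.31283569335938) [[ 0.59649927 -0.02240795  0.141     ]]
(((330.17828369140625, 209.47348022460938), (53.971923828125, 136.02601623535156), 1.8476102352142334), ((0.6568356156349182, -0.004458017647266388), (0.054511845111846924, 0.14707258343696594), 6.166677951812744))
face ((333.7732849121094, 212.0693359375), (40.287410736083984, 126.5604476928711), 1.4320961236953735) ((0.6604500412940979, -0.007030420005321503), (0.041267506778240204, 0.13703839480876923), 6.167584419250488)
```

Run:
```python
import cv2
i=cv2.imread("pics/w2.png")[80:300,190:400]; cv2.imwrite("pics/w2z.png",cv2.resize(i,None,fx=2.7,fy=2.7,interpolation=cv2.INTER_CUBIC))
```

```text
(no output)
```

View pics/w2z.png

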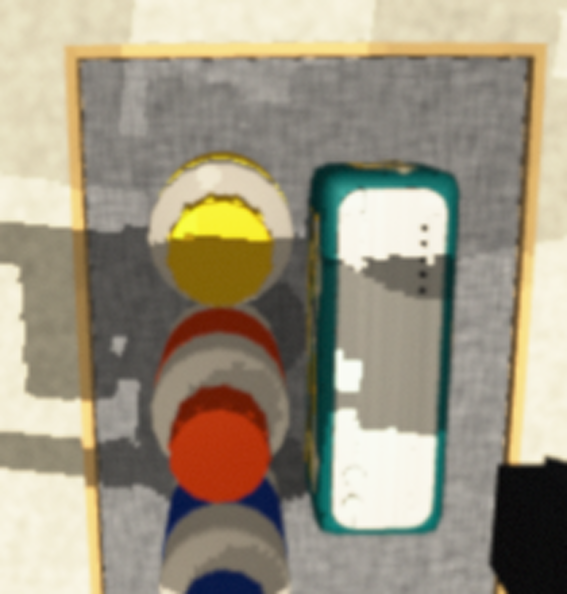

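apply_moves(increments=[70,-0.02,-0.22,0.4,0,0,-0.01,70,-0.02,-0.22,0.5,0,0,0,70,0,0,0.5,0,0,0,70,0,0,0.4,0,0,0,70,0,0,0.3,0,0,0,70,0,0,0,0,0,0,70,0,0,0,0,0,0,70,0,0,0,0,0,0])

```text
time: 4.55
tcp_pos: [0.5925, 0.0413, 0.2012]
tool_rot: [[0.994, 0.106, 0.009], [0.106, -0.994, 0.001], [0.009, -0.0, -1.0]]
ft_force: [-0.6, 0.5, 0.3]
finger_gap: 0.0699
```

```bash
python3 g.py .589 .042 .135 6.27
python3 - <<'E'
from h import *
S=camera("side"); cv2.imwrite("pics/s2z.png",cv2.resize(S["color"][80:255,150:350,::-1],None,fx=3.4,fy=3.4,interpolation=cv2.INTER_CUBIC))
E
```

```text
t 4.55 tcp [0.5925 0.0413 0.2012] yaw 6.07 tilt [0.0087 0.001 ] gap 69.9 F [-0.6  0.5  0.3] q [  2.   9. 106.   0.  64.  -5.]
shift units total (x,y,z) [-0.079 -0.022  1.323] turn units [-0.    -0.011 -0.004]
```

View pics/s2z.png

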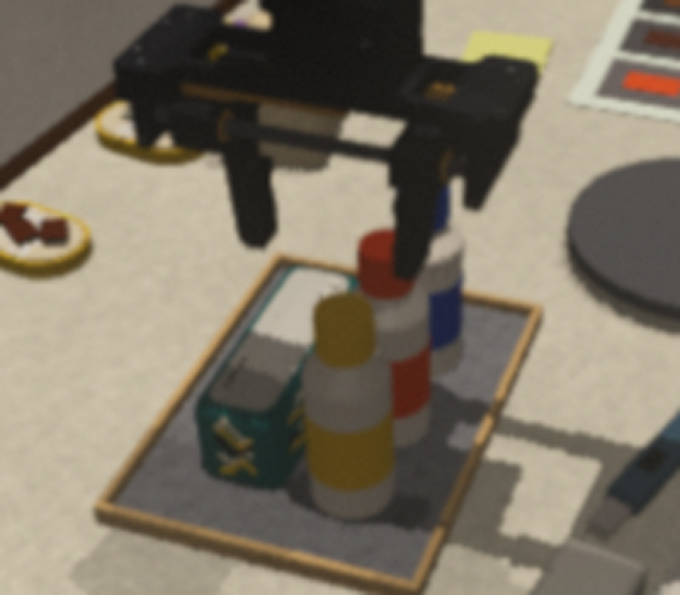

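The jaws straddle the yellow cap (zoom 345,330). I'll descend with small corrections.

apply_moves(increments=[60,-0.06,-0.02,0.25,0,-0.01,0,60,-0.02,0,0.25,0,0,0,60,0,0,0.25,0,0,0,60,0,0,0.25,0,0,0,60,0,0,0.2,0,0,0,60,0,0,0,0,0,0,60,0,0,0,0,0,0])

```text
time: 5.3
tcp_pos: [0.5893, 0.0417, 0.1373]
tool_rot: [[0.994, 0.105, 0.003], [0.105, -0.994, 0.0], [0.003, 0.0, -1.0]]
ft_force: [0.2, -0.6, 1.4]
finger_gap: 0.0596
```

```bash
python3 g.py .589 .042 .135 6.27
```

```text
t 5.3 tcp [0.5893 0.0417 0.1373] yaw 6.04 tilt [0.0031 0.0002] gap 59.6 F [ 0.2 -0.6  1.4] q [  2.  12. 110.   0.  58.  -4.]
shift units total (x,y,z) [-0.005 -0.006  0.047] turn units [ 0.    -0.004 -0.005]
```

apply_moves(increments=[50,0,0,0.03,0,-0.004,0,40,0,0,0,0,0,0,36,0,0,0,0,0,0,36,0,0,0,0,0,0])

```text
time: 5.7
tcp_pos: [0.5904, 0.0418, 0.1371]
tool_rot: [[0.994, 0.105, 0.002], [0.105, -0.994, -0.0], [0.002, 0.0, -1.0]]
ft_force: [0.2, -0.5, -0.1]
finger_gap: 0.0364
```

```bash
python3 g.py .589 .042 .135 6.27
python3 - <<'E'
from h import *
S=camera("side"); cv2.imwrite("pics/s3z.png",cv2.resize(S["color"][100:250,180:310,::-1],None,fx=4,fy=4,interpolation=cv2.INTER_CUBIC))
S=camera("wrist"); cv2.imwrite("pics/w3.png",S["color"][:,:,::-1])
E
```

```text
t 5.7 tcp [0.5904 0.0418 0.1371] yaw 6.04 tilt [ 0.002  -0.0001] gap 36.4 F [ 0.2 -0.5 -0.1] q [  2.  12. 109.  -0.  58.  -4.]
shift units total (x,y,z) [-0.027 -0.007  0.041] turn units [ 0.    -0.002 -0.005]
```

View pics/s3z.png

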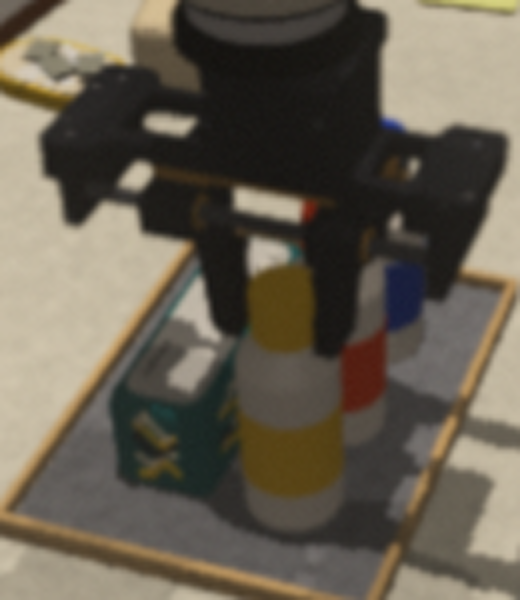

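View pics/w3.png

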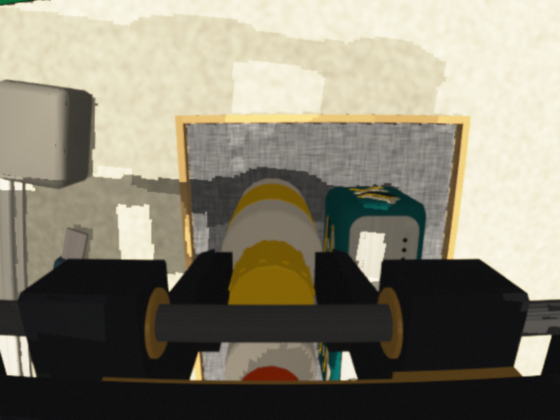

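Centred: the cap spans columns 229-317 and the fingers' inner edges are symmetric about column 273. Closing now.

apply_moves(increments=[33,0,0,0,0,0,0,31,0,0,0,0,0,0,25,0,0,0,0,0,0,25,0,0,0,0,0,0,25,0,0,0,0,0,0])

```text
time: 6.3
tcp_pos: [0.5903, 0.0418, 0.1373]
tool_rot: [[0.994, 0.105, 0.002], [0.105, -0.994, -0.0], [0.002, 0.0, -1.0]]
ft_force: [-1.0, 0.5, 0.4]
finger_gap: 0.0312
```

```bash
python3 g.py .451 .28 .30 6.27
```

```text
t 6.3 tcp [0.5903 0.0418 0.1373] yaw 6.05 tilt [ 0.0022 -0.0001] gap 31.2 F [-1.   0.5  0.4] q [  2.  12. 109.  -0.  58.  -4.]
shift units total (x,y,z) [-2.261 -5.03  -3.26 ] turn units [ 0.    -0.003 -0.005]
```

apply_moves(increments=[25,0,0,-0.1,0,0,0,25,0,0,-0.2,0,0,0,25,0,0,-0.4,0,0,0,25,0,0,-0.5,0,0,0,25,0,0,-0.4,0,0,0,25,-0.02,-0.2,-0.2,0,0,0,25,-0.06,-0.4,-0.1,0,0,0,25,-0.06,-0.5,0,0,0,0,25,-0.06,-0.5,0,0,0,0,25,-0.06,-0.5,0,0,0,0,25,-0.06,-0.5,0,0,0,0,25,-0.06,-0.5,0,0,0,0,25,-0.06,-0.5,0,0,0,0,25,-0.06,-0.5,0,0,0,0,25,-0.06,-0.4,0,0,0,0,25,-0.06,-0.3,0,0,0,0,25,0,-0.1,0,0,0,0,25,0,0,0,0,0,0,25,0,0,0,0,0,0])

```text
time: 8.2
tcp_pos: [0.5255, 0.297, 0.2385]
tool_rot: [[0.994, 0.105, -0.003], [0.105, -0.994, 0.002], [-0.003, -0.002, -1.0]]
ft_force: [-0.2, -0.3, -1.5]
finger_gap: 0.031
```

```bash
python3 g.py .53 .291 .136 6.27;python3 - <<'E'
from h import *
S=camera("side"); cv2.imwrite("pics/s4.png",S["color"][:,:,::-1])
E
```

```text
t 8.2 tcp [0.5255 0.297  0.2385] yaw 6.02 tilt [-0.0029  0.0016] gap 31.0 F [-0.2 -0.3 -1.5] q [ 27.   8. 103.   0.  69.  21.]
shift units total (x,y,z) [0.082 0.132 2.05 ] turn units [-0.002  0.003 -0.006]
```

View pics/s4.png

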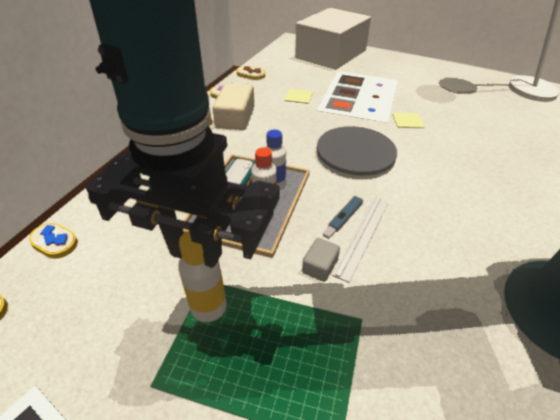

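The bottle hangs upright at (205,280), above the mat. Lowering.

apply_moves(increments=[25,0.04,0.06,0.2,0,0,-0.005,25,0.04,0.06,0.4,0,0,0,25,0,0,0.5,0,0,0,25,0,0,0.4,0,0,0,25,0,0,0.2,0,0,0,25,0,0,0.1,0,0,0,25,0,0,0,0,0,0,25,0,0,0,0,0,0])

```text
time: 9.05
tcp_pos: [0.5336, 0.2848, 0.1442]
tool_rot: [[0.995, 0.102, -0.001], [0.102, -0.995, 0.001], [-0.001, -0.001, -1.0]]
ft_force: [0.2, -0.3, -1.7]
finger_gap: 0.0312
```

```bash
python3 g.py .53 .291 .1355 6.27
```

```text
t 9.05 tcp [0.5336 0.2848 0.1442] yaw 5.85 tilt [-0.0006  0.0007] gap 31.2 F [ 0.2 -0.3 -1.7] q [ 26.  13. 107.   0.  59.  20.]
shift units total (x,y,z) [-0.058 -0.13   0.173] turn units [-0.001  0.001 -0.009]
```

apply_moves(increments=[25,-0.04,-0.08,0.05,0,0,0,25,0,0,0.05,0,0,0,25,0,0,0.03,0,0,0,25,0,0,0.02,0,0,0,25,0,0,0,0,0,0])

```text
time: 9.55
tcp_pos: [0.5328, 0.2903, 0.1396]
tool_rot: [[0.995, 0.103, 0.005], [0.103, -0.995, 0.003], [0.005, -0.003, -1.0]]
ft_force: [0.4, 0.5, -2.0]
finger_gap: 0.031
```

```bash
python3 g.py .53 .291 .1355 6.27
```

```text
t 9.55 tcp [0.5328 0.2903 0.1396] yaw 5.89 tilt [0.0048 0.0034] gap 31.0 F [ 0.4  0.5 -2. ] q [ 26.  14. 108.   0.  58.  20.]
shift units total (x,y,z) [-0.056 -0.019  0.083] turn units [-0.004 -0.007 -0.009]
```

apply_moves(increments=[25,0,0,0.05,-0.004,-0.008,0,25,0,0,0.04,0,0,0,25,0,0,0.02,0,0,0,25,0,0,0,0,0,0,25,0,0,0,0,0,0])

```text
time: 10.05
tcp_pos: [0.5337, 0.2909, 0.1355]
tool_rot: [[0.995, 0.103, 0.0], [0.103, -0.995, 0.0], [0.0, -0.0, -1.0]]
ft_force: [0.1, 0.9, -2.6]
finger_gap: 0.0313
```

```bash
python3 g.py .53 .291 .1355 6.27
```

```text
t 10.05 tcp [0.5337 0.2909 0.1355] yaw 5.89 tilt [0.0003 0.0005] gap 31.3 F [ 0.1  0.9 -2.6] q [ 26.  14. 107.   0.  58.  20.]
shift units total (x,y,z) [-0.073 -0.009 -0.   ] turn units [-0.001 -0.    -0.008]
```

apply_moves(increments=[25,0,0,0.03,0,0,0,25,0,0,0.02,0,0,0,25,0,0,0,0,0,0])

```text
time: 10.35
tcp_pos: [0.5341, 0.2915, 0.1356]
tool_rot: [[0.995, 0.102, 0.001], [0.102, -0.995, 0.002], [0.001, -0.001, -1.0]]
ft_force: [0.4, 0.4, -1.7]
finger_gap: 0.0312
```

```bash
python3 g.py .53 .291 .1345 6.27
python3 - <<'E'
from h import *
S=camera("side"); cv2.imwrite("pics/s5z.png",cv2.resize(S["color"][180:360,120:320,::-1],None,fx=3.3,fy=3.3,interpolation=cv2.INTER_CUBIC))
E
```

```text
t 10.35 tcp [0.5341 0.2915 0.1356] yaw 5.88 tilt [0.001  0.0016] gap 31.2 F [ 0.4  0.4 -1.7] q [ 26.  14. 107.   0.  58.  20.]
shift units total (x,y,z) [-0.083  0.001  0.021] turn units [-0.002 -0.002 -0.009]
```

View pics/s5z.png

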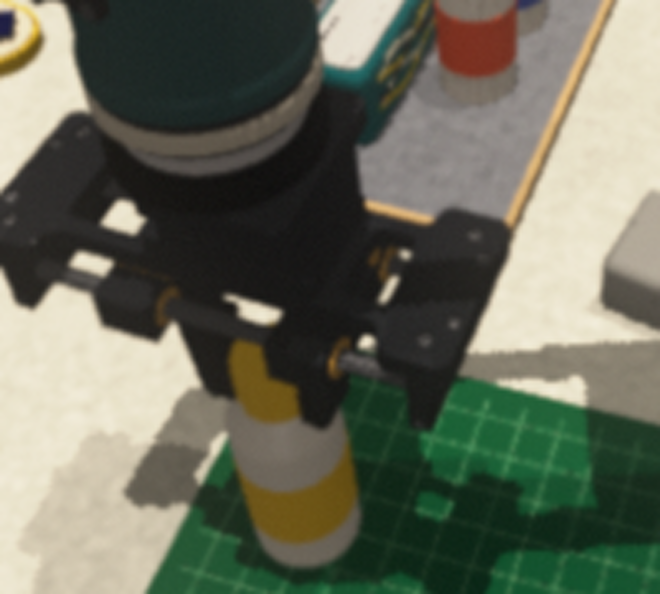

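apply_moves(increments=[25,0,0,0.04,0,0,0,25,0,0,0.03,0,0,0,25,0,0,0,0,0,0,25,0,0,0,0,0,0])

```text
time: 10.8
tcp_pos: [0.5348, 0.2922, 0.1354]
tool_rot: [[0.995, 0.102, 0.003], [0.102, -0.995, 0.003], [0.003, -0.003, -1.0]]
ft_force: [0.2, -0.6, -1.4]
finger_gap: 0.0315
```

```bash
python3 g.py .53 .291 .1345 6.27
```

```text
t 10.8 tcp [0.5348 0.2922 0.1354] yaw 5.86 tilt [0.0025 0.0032] gap 31.5 F [ 0.2 -0.6 -1.4] q [ 26.  14. 107.   0.  58.  20.]
shift units total (x,y,z) [-0.098  0.015  0.017] turn units [-0.004 -0.004 -0.009]
```

apply_moves(increments=[25,-0.02,0,0.07,-0.004,-0.004,0,25,0,0,0.03,0,0,0,25,0,0,0.02,0,0,0])

```text
time: 11.1
tcp_pos: [0.5362, 0.2938, 0.1353]
tool_rot: [[0.995, 0.102, 0.005], [0.102, -0.995, 0.003], [0.005, -0.003, -1.0]]
ft_force: [-2.6, 0.3, 4.6]
finger_gap: 0.0313
```

```bash
python3 g.py .53 .291 .1345 6.27; python3 -c "
from workcell import *
import numpy as np
for i in range(3):
    camera('top');o=get_obs();print(np.round(o['tcp_pos'],4),np.round(o['ft_force'],2),np.round(o['ft_torque'],2))"
```

```text
t 11.1 tcp [0.5362 0.2938 0.1353] yaw 5.84 tilt [0.0046 0.0031] gap 31.3 F [-2.6  0.3  4.6] q [ 26.  14. 107.   0.  58.  21.]
shift units total (x,y,z) [-0.128  0.044  0.015] turn units [-0.003 -0.006 -0.009]
[0.5361 0.2938 0.1353] [-2.31 -0.1   6.82] [-0.19  0.45  0.  ]
[0.5362 0.2938 0.1353] [-2.69 -0.9   6.75] [-0.23  0.49  0.01]
[0.5361 0.2938 0.1353] [-2.3  -0.62  6.52] [-0.21  0.42 -0.03]
```

Contact is confirmed: Fz +6.6 N at z .1353, as predicted. I'll ease off and release.

apply_moves(increments=[25,0,0,-0.02,0,0,0,32,0,0,0,0,0,0,36,0,0,0,0,0,0,44,0,0,0,0,0,0,56,0,0,0,0,0,0,60,0,0,0,0,0,0,60,0,0,-0.2,0,0,0,60,0,0,-0.4,0,0,0,60,0,0,-0.6,0,0,0,60,0,0,-0.7,0,0,0,60,0,0,-0.7,0,0,0,60,0,0,-0.3,0,0,0])

```text
time: 12.45
tcp_pos: [0.5336, 0.2921, 0.2832]
tool_rot: [[0.995, 0.102, -0.003], [0.102, -0.995, -0.001], [-0.003, 0.001, -1.0]]
ft_force: [-0.1, 0.1, 0.0]
finger_gap: 0.0598
```

```bash
python3 g.py .595 -.0218 .25 6.27;python3 - <<'E'
from m import *
S=camera("side");T=camera("top"); cv2.imwrite("pics/s6.png",S["color"][:,:,::-1]); cv2.imwrite("pics/t6.png",T["color"][:,:,::-1])
E
```

```text
t 12.45 tcp [0.5336 0.2921 0.2832] yaw 5.83 tilt [-0.0025 -0.001 ] gap 59.8 F [-0.1  0.1  0. ] q [26.  7. 99.  0. 74. 21.]
shift units total (x,y,z) [0.585 6.37  0.668] turn units [ 0.001  0.003 -0.01 ]
```

View pics/s6.png

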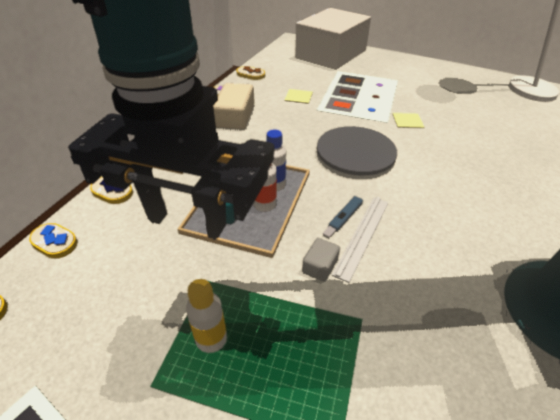

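View pics/t6.png

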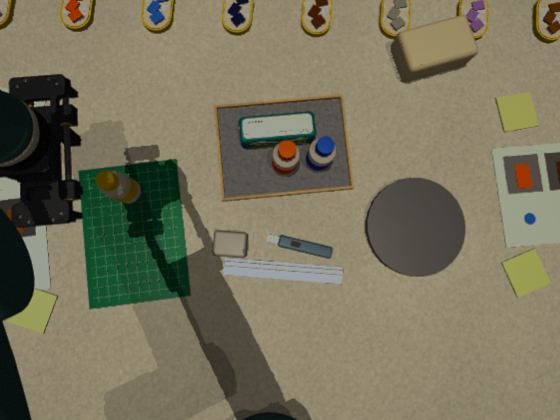

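Yellow stands upright on the mat (side 208,325; top about 128,190). Orange next.

apply_moves(increments=[70,0.05,0.3,0,0,0,0,70,0.05,0.6,0,0,0,0,70,0.05,0.7,0,0,0,0,70,0.05,0.7,0,0,0,0,70,0.05,0.7,0,0,0,0,70,0.05,0.7,0,0,0,0,70,0.05,0.7,0,0,0,0,70,0.05,0.7,0.1,0,0,0,70,0.05,0.6,0.2,0,0,0,70,0.05,0.4,0.3,0,0,-0.01,70,0,0.1,0.4,0,0,0,70,0,0,0.2,0,0,0,70,0,0,0,0,0,0])

```text
time: 13.85
tcp_pos: [0.574, -0.0391, 0.1884]
tool_rot: [[0.993, 0.109, -0.05], [0.109, -0.994, -0.01], [-0.05, 0.004, -0.999]]
ft_force: [-0.6, -0.3, 0.2]
finger_gap: 0.0697
```

```bash
python3 g.py .5955 -.0218 .1373 6.27
```

```text
t 13.85 tcp [ 0.574  -0.0391  0.1884] yaw 6.25 tilt [-0.0496 -0.0095] gap 69.7 F [-0.6 -0.3  0.2] q [ -6.   9. 107.  -1.  66. -12.]
shift units total (x,y,z) [ 0.515 -0.302  0.995] turn units [ 0.005  0.064 -0.   ]
```

apply_moves(increments=[70,0.2,-0.15,0,0.005,0.06,0,70,0.2,-0.1,0,0,0,0,70,0,0,0,0,0,0,70,0,0,0,0,0,0])

```text
time: 14.25
tcp_pos: [0.5917, -0.023, 0.1862]
tool_rot: [[0.994, 0.111, -0.008], [0.111, -0.994, -0.0], [-0.008, -0.0, -1.0]]
ft_force: [-0.7, -0.4, 0.0]
finger_gap: 0.0699
```

```bash
python3 g.py .5955 -.0218 .1373 6.27
```

```text
t 14.25 tcp [ 0.5917 -0.023   0.1862] yaw 6.37 tilt [-0.0078 -0.0004] gap 69.9 F [-0.7 -0.4  0. ] q [ -5.  10. 107.  -0.  64. -11.]
shift units total (x,y,z) [ 0.087 -0.015  0.977] turn units [-0.001  0.01   0.002]
```

apply_moves(increments=[60,0.06,0,0.2,0,0.01,0,60,0.02,0,0.25,0,0,0,60,0,0,0.25,0,0,0,60,0,0,0.15,0,0,0,60,0,0,0.05,0,0,0,60,0,0,0,0,0,0,60,0,0,0,0,0,0])

```text
time: 14.95
tcp_pos: [0.5953, -0.0223, 0.1365]
tool_rot: [[0.994, 0.112, -0.002], [0.112, -0.994, 0.0], [-0.002, -0.0, -1.0]]
ft_force: [-0.1, 0.3, 0.2]
finger_gap: 0.0598
```

```bash
python3 g.py .5955 -.0218 .1373 6.27
```

```text
t 14.95 tcp [ 0.5953 -0.0223  0.1365] yaw 6.45 tilt [-0.0018  0.0001] gap 59.8 F [-0.1  0.3  0.2] q [ -5.  13. 109.  -0.  58. -11.]
shift units total (x,y,z) [ 0.005 -0.009 -0.016] turn units [-0.     0.002  0.004]
```

apply_moves(increments=[48,0,0,0,0,0,0,38,0,0,0,0,0,0,36,0,0,0,0,0,0,36,0,0,0,0,0,0])

```text
time: 15.35
tcp_pos: [0.5963, -0.0225, 0.1382]
tool_rot: [[0.994, 0.112, 0.001], [0.112, -0.994, -0.0], [0.001, 0.0, -1.0]]
ft_force: [0.7, 0.0, 1.0]
finger_gap: 0.0361
```

```bash
python3 g.py .5955 -.0218 .1373 6.27;python3 - <<'E'
from h import *
S=camera("wrist"); cv2.imwrite("pics/w7.png",cv2.resize(S["color"][200:400,180:380,::-1],None,fx=3,fy=3,interpolation=cv2.INTER_CUBIC))
E
```

```text
t 15.35 tcp [ 0.5963 -0.0225  0.1382] yaw 6.43 tilt [ 0.001  -0.0001] gap 36.1 F [0.7 0.  1. ] q [ -5.  13. 109.  -0.  58. -11.]
shift units total (x,y,z) [-0.015 -0.015  0.017] turn units [ 0.    -0.001  0.004]
```

View pics/w7.png

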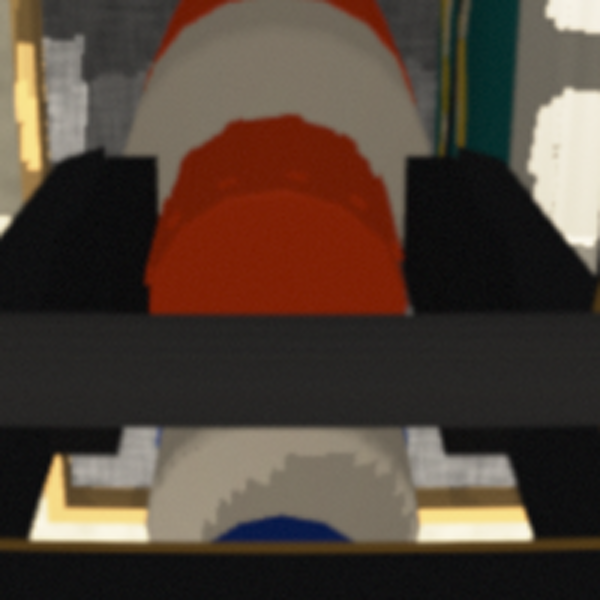

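Centred within about 0.5 mm (cap 147-407, jaws 157-405 in the zoom). Gripping and lifting.

apply_moves(increments=[33,0,0,0,0,0,0,31,0,0,0,0,0,0,25,0,0,0,0,0,0,25,0,0,0,0,0,0,25,0,0,0,0,0,0])

```text
time: 15.9
tcp_pos: [0.5963, -0.0225, 0.1384]
tool_rot: [[0.994, 0.112, 0.001], [0.112, -0.994, -0.0], [0.001, 0.0, -1.0]]
ft_force: [0.2, 0.2, -0.2]
finger_gap: 0.0313
```

```bash
python3 g.py .451 .28 .245 6.27
```

```text
t 15.9 tcp [ 0.5963 -0.0225  0.1384] yaw 6.44 tilt [ 0.0011 -0.0002] gap 31.3 F [ 0.2  0.2 -0.2] q [ -5.  13. 109.  -0.  58. -11.]
shift units total (x,y,z) [-2.207 -6.336 -2.136] turn units [ 0.    -0.001  0.004]
```

apply_moves(increments=[25,0,0,-0.1,0,0,0,25,0,0,-0.2,0,0,0,25,0,0,-0.4,0,0,0,25,0,0,-0.6,0,0,0,25,0,0,-0.6,0,0,0,25,-0.06,-0.2,-0.5,0,0,0,25,-0.14,-0.4,-0.3,0,0,0,25,-0.2,-0.6,-0.1,0,0,0,25,-0.2,-0.6,0,0,0,0,25,-0.2,-0.6,0,0,0,0,25,-0.2,-0.6,0,0,0,0,25,-0.2,-0.6,0,0,0,0,25,-0.2,-0.6,0,0,0,0,25,-0.2,-0.6,0,0,0,0,25,-0.2,-0.5,0,0,0,0,25,-0.2,-0.4,0,0,0,0,25,-0.1,-0.2,0,0,0,0,25,0,0,0,0,0,0,25,0,0,0,0,0,0])

```text
time: 17.8
tcp_pos: [0.4534, 0.2686, 0.2958]
tool_rot: [[0.994, 0.11, 0.009], [0.11, -0.994, 0.003], [0.01, -0.002, -1.0]]
ft_force: [0.6, -0.0, -2.0]
finger_gap: 0.0312
```

```bash
python3 g.py .451 .28 .1364 6.27
```

```text
t 17.8 tcp [0.4534 0.2686 0.2958] yaw 6.3 tilt [0.0094 0.0033] gap 31.2 F [ 0.6 -0.  -2. ] q [ 28.  -2. 108.  -0.  74.  22.]
shift units total (x,y,z) [-0.054 -0.226  3.188] turn units [-0.003 -0.012  0.001]
```

apply_moves(increments=[25,-0.03,-0.15,0.2,0,-0.01,0,25,-0.02,-0.08,0.4,0,0,0,25,0,0,0.6,0,0,0,25,0,0,0.6,0,0,0,25,0,0,0.5,0,0,0,25,0,0,0.3,0,0,0,25,0,0,0.2,0,0,0,25,0,0,0,0,0,0,25,0,0,0,0,0,0])

```text
time: 18.7
tcp_pos: [0.4539, 0.2757, 0.1474]
tool_rot: [[0.995, 0.098, -0.0], [0.098, -0.995, 0.001], [0.0, -0.001, -1.0]]
ft_force: [0.3, 0.0, -1.1]
finger_gap: 0.031
```

```bash
python3 g.py .451 .28 .1364 6.27
```

```text
t 18.7 tcp [0.4539 0.2757 0.1474] yaw 5.65 tilt [-0.0001  0.0009] gap 31.0 F [ 0.3  0.  -1.1] q [ 29.   6. 116.   0.  58.  23.]
shift units total (x,y,z) [-0.05  -0.09   0.221] turn units [-0.001 -0.    -0.014]
```

apply_moves(increments=[25,-0.03,-0.05,0.08,0,0,0,25,0,0,0.08,0,0,0,25,0,0,0.06,0,0,0,25,0,0,0.04,0,0,0,25,0,0,0.02,0,0,0,25,0,0,0,0,0,0])

```text
time: 19.3
tcp_pos: [0.4548, 0.2799, 0.1365]
tool_rot: [[0.995, 0.098, 0.007], [0.098, -0.995, 0.005], [0.007, -0.004, -1.0]]
ft_force: [-0.0, 0.2, -1.9]
finger_gap: 0.031
```

```bash
python3 g.py .451 .28 .1364 6.27
```

```text
t 19.3 tcp [0.4548 0.2799 0.1365] yaw 5.63 tilt [0.0066 0.0049] gap 31.0 F [-0.   0.2 -1.9] q [ 29.   6. 117.   0.  57.  23.]
shift units total (x,y,z) [-0.075 -0.009  0.002] turn units [-0.005 -0.009 -0.014]
```

apply_moves(increments=[25,-0.01,0,0.05,-0.005,-0.009,0,25,0,0,0.03,0,0,0,25,0,0,0.02,0,0,0,25,0,0,0,0,0,0])

```text
time: 19.7
tcp_pos: [0.456, 0.2814, 0.1366]
tool_rot: [[0.995, 0.098, 0.003], [0.098, -0.995, 0.003], [0.003, -0.002, -1.0]]
ft_force: [0.3, -0.2, -1.6]
finger_gap: 0.0314
```

```bash
python3 g.py .451 .28 .1364 6.27
```

```text
t 19.7 tcp [0.456  0.2814 0.1366] yaw 5.64 tilt [0.0031 0.0027] gap 31.4 F [ 0.3 -0.2 -1.6] q [ 29.   7. 116.   0.  57.  23.]
shift units total (x,y,z) [-0.103  0.018  0.004] turn units [-0.003 -0.004 -0.014]
```

apply_moves(increments=[25,-0.01,0,0.07,-0.003,-0.004,0,25,0,0,0.03,0,0,0])

```text
time: 19.9
tcp_pos: [0.4578, 0.2831, 0.1364]
tool_rot: [[0.995, 0.098, 0.005], [0.098, -0.995, 0.003], [0.005, -0.003, -1.0]]
ft_force: [-1.0, -0.4, 1.2]
finger_gap: 0.0312
```

```bash
python3 g.py .451 .28 .1364 6.27;python3 -c "
from workcell import *
import numpy as np
for i in range(2):
    camera('top');o=get_obs();print(np.round(o['tcp_pos'],4),np.round(o['ft_force'],2),np.round(o['ft_torque'],2))"
```

```text
t 19.9 tcp [0.4578 0.2831 0.1364] yaw 5.62 tilt [0.0046 0.0034] gap 31.2 F [-1.  -0.4  1.2] q [ 29.   7. 116.   0.  57.  23.]
shift units total (x,y,z) [-0.141  0.048 -0.001] turn units [-0.004 -0.006 -0.015]
[0.4579 0.2831 0.1363] [-2.62  0.59  8.57] [-0.06  0.38 -0.02]
[0.4579 0.2832 0.1363] [-3.56  0.22  8.81] [-0.06  0.32  0.01]
```

apply_moves(increments=[25,0,0,-0.02,0,0,0,32,0,0,0,0,0,0,36,0,0,0,0,0,0,44,0,0,0,0,0,0,56,0,0,0,0,0,0,60,0,0,0,0,0,0,60,0,0,-0.2,0,0,0,60,0,0,-0.4,0,0,0,60,0,0,-0.6,0,0,0,60,0,0,-0.7,0,0,0,60,0,0,-0.7,0,0,0,60,0,0,-0.2,0,0,0])

```text
time: 21.2
tcp_pos: [0.4557, 0.2815, 0.2807]
tool_rot: [[0.995, 0.098, 0.0], [0.098, -0.995, 0.0], [0.0, -0.0, -1.0]]
ft_force: [0.5, -0.9, 0.3]
finger_gap: 0.0598
```

```bash
python3 g.py .6035 -.0895 .22 6.27;python3 - <<'E'
from m import *
S=camera("side");T=camera("top"); cv2.imwrite("pics/s8.png",S["color"][:,:,::-1]); 
e=captop(T,'blue',(305,125,345,175)); print(e,plane(T,[e[0]],.141))
E
```

```text
t 21.2 tcp [0.4557 0.2815 0.2807] yaw 5.61 tilt [0.0003 0.0004] gap 59.8 F [ 0.5 -0.9  0.3] q [ 29.  -1. 108.   0.  73.  23.]
shift units total (x,y,z) [2.215 7.674 1.212] turn units [-0.    -0.    -0.015]
((325.4196472167969, 144.4743194580078), (15.545366287231445, 15.95985221862793), 142.02346801757812) [[ 0.60232945 -0.08995484  0.141     ]]
```

View pics/s8.png

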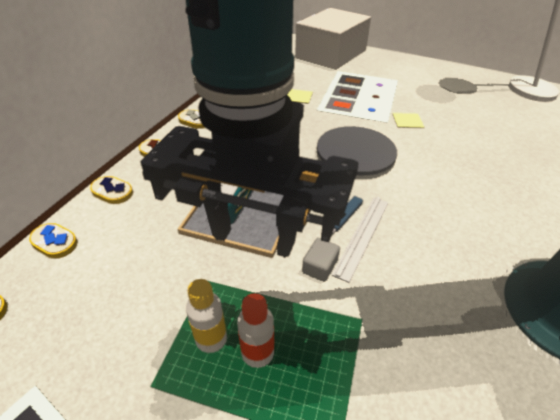

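Both bottles stand on the mat (side 208,320 and 257,335). Blue's pixel position hasn't changed, so I'll fetch it. The first two grasps showed a +2 mm bias in x, so I'm aiming at (.604, -.090).

apply_moves(increments=[70,0.1,0.3,0,0,0,0,70,0.2,0.6,0,0,0,0,70,0.2,0.7,0,0,0,0,70,0.2,0.7,0,0,0,0,70,0.2,0.7,0,0,0,0,70,0.2,0.7,0,0,0,0,70,0.2,0.7,0,0,0,0,70,0.2,0.7,0,0,0,0,70,0.2,0.7,0,0,0,0,70,0.2,0.6,0,0,0,0,70,0.2,0.4,0,0,0,-0.01,70,0.1,0.3,0,0,0,0,70,0,0.1,0,0,0,0,70,0,0,0,0,0,0,70,0,0,0,0,0,0])

```text
time: 22.8
tcp_pos: [0.5882, -0.0931, 0.2411]
tool_rot: [[0.993, 0.106, -0.057], [0.106, -0.994, -0.007], [-0.057, 0.001, -0.998]]
ft_force: [-0.5, -1.4, 1.0]
finger_gap: 0.0699
```

```bash
python3 g.py .604 -.0898 .1375 6.27
```

```text
t 22.8 tcp [ 0.5882 -0.0931  0.2411] yaw 6.08 tilt [-0.0566 -0.0068] gap 69.9 F [-0.5 -1.4  1. ] q [-11.   9. 101.  -1.  72. -17.]
shift units total (x,y,z) [ 0.44  -0.034  2.051] turn units [ 0.001  0.073 -0.004]
```

apply_moves(increments=[70,0.1,0,0.1,0,0.07,0,70,0.1,0,0.3,0,0,0,70,0,0,0.3,0,0,0,70,0,0,0.2,0,0,0,70,0,0,0,0,0,0,70,0,0,0,0,0,0])

```text
time: 23.4
tcp_pos: [0.5964, -0.0873, 0.1914]
tool_rot: [[0.994, 0.112, -0.005], [0.112, -0.994, 0.0], [-0.005, -0.001, -1.0]]
ft_force: [-0.1, -0.5, -0.0]
finger_gap: 0.0697
```

```bash
python3 g.py .604 -.0898 .1375 6.27
```

```text
t 23.4 tcp [ 0.5964 -0.0873  0.1914] yaw 6.41 tilt [-0.0054  0.0004] gap 69.7 F [-0.1 -0.5 -0. ] q [-11.  11. 105.  -0.  64. -17.]
shift units total (x,y,z) [0.152 0.068 1.078] turn units [-0.001  0.007  0.003]
```

apply_moves(increments=[62,0.1,0.05,0.2,0,0.007,0,60,0.05,0.02,0.25,0,0,0,60,0,0,0.25,0,0,0,60,0,0,0.15,0,0,0,60,0,0,0.1,0,0,0,60,0,0,0,0,0,0,60,0,0,0,0,0,0])

```text
time: 24.1
tcp_pos: [0.6052, -0.0904, 0.1394]
tool_rot: [[0.994, 0.111, -0.0], [0.111, -0.994, 0.001], [-0.0, -0.001, -1.0]]
ft_force: [-0.1, -0.4, 0.2]
finger_gap: 0.0597
```

```bash
python3 g.py .604 -.0898 .1375 6.27
```

```text
t 24.1 tcp [ 0.6052 -0.0904  0.1394] yaw 6.4 tilt [-0.0002  0.0009] gap 59.7 F [-0.1 -0.4  0.2] q [-11.  14. 107.   0.  59. -17.]
shift units total (x,y,z) [-0.022 -0.015  0.038] turn units [-0.001  0.     0.003]
```

apply_moves(increments=[48,-0.02,-0.01,0.04,0,0,0,38,0,0,0,0,0,0,36,0,0,0,0,0,0,36,0,0,0,0,0,0])

```text
time: 24.5
tcp_pos: [0.6049, -0.0901, 0.1389]
tool_rot: [[0.994, 0.111, 0.003], [0.111, -0.994, 0.0], [0.003, -0.0, -1.0]]
ft_force: [0.2, -0.6, -0.2]
finger_gap: 0.0359
```

```bash
python3 g.py .604 -.0898 .1375 6.27;python3 - <<'E'
from h import *
S=camera("wrist"); cv2.imwrite("pics/w9.png",cv2.resize(S["color"][200:400,180:380,::-1],None,fx=3,fy=3,interpolation=cv2.INTER_CUBIC))
E
```

```text
t 24.5 tcp [ 0.6049 -0.0901  0.1389] yaw 6.4 tilt [0.0025 0.0005] gap 35.9 F [ 0.2 -0.6 -0.2] q [-11.  14. 107.   0.  59. -17.]
shift units total (x,y,z) [-0.017 -0.008  0.028] turn units [-0.    -0.003  0.003]
```

View pics/w9.png

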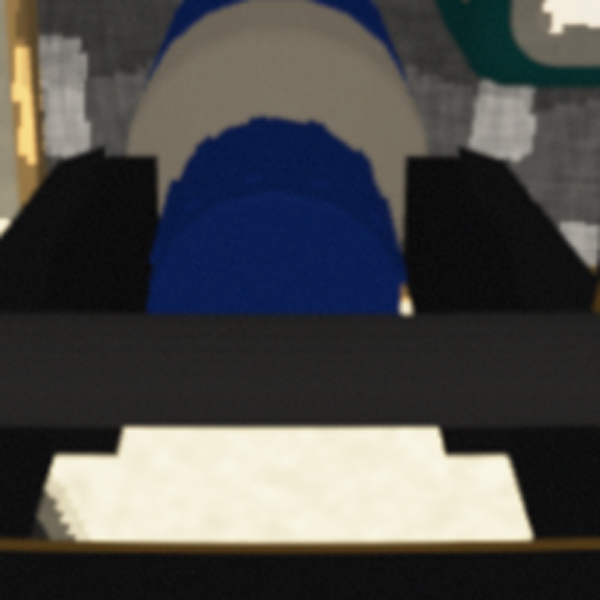

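Centred within about 0.7 mm (cap 147-403). Gripping.

apply_moves(increments=[33,0,0,0,0,0,0,31,0,0,0,0,0,0,25,0,0,0,0,0,0,25,0,0,0,0,0,0,25,0,0,0,0,0,0])

```text
time: 25.05
tcp_pos: [0.6051, -0.0902, 0.1393]
tool_rot: [[0.994, 0.111, 0.003], [0.111, -0.994, 0.0], [0.003, 0.0, -1.0]]
ft_force: [-0.0, 0.3, 0.3]
finger_gap: 0.0313
```

```bash
python3 g.py .372 .267 .29 6.27
```

```text
t 25.05 tcp [ 0.6051 -0.0902  0.1393] yaw 6.4 tilt [0.0031 0.0003] gap 31.3 F [-0.   0.3  0.3] q [-11.  14. 107.   0.  59. -17.]
shift units total (x,y,z) [-3.827 -7.618 -3.027] turn units [ 0.    -0.004  0.003]
```

apply_moves(increments=[25,0,0,-0.1,0,0,0,25,0,0,-0.2,0,0,0,25,0,0,-0.5,0,0,0,25,0,0,-0.7,0,0,0,25,0,0,-0.6,0,0,0,25,-0.1,-0.2,-0.5,0,0,0,25,-0.2,-0.4,-0.3,0,0,0,25,-0.3,-0.6,-0.1,0,0,0,25,-0.3,-0.6,0,0,0,0,25,-0.3,-0.6,0,0,0,0,25,-0.3,-0.6,0,0,0,0,25,-0.3,-0.6,0,0,0,0,25,-0.3,-0.6,0,0,0,0,25,-0.3,-0.6,0,0,0,0,25,-0.3,-0.6,0,0,0,0,25,-0.3,-0.6,0,0,0,0,25,-0.25,-0.5,0,0,0,0,25,-0.2,-0.4,0,0,0,0,25,-0.1,-0.2,0,0,0,0,25,0,0,0,0,0,0])

```text
time: 27.05
tcp_pos: [0.3805, 0.2543, 0.3097]
tool_rot: [[0.994, 0.108, 0.018], [0.108, -0.994, 0.006], [0.018, -0.004, -1.0]]
ft_force: [0.1, 0.5, -2.1]
finger_gap: 0.0312
```

```bash
python3 g.py .372 .267 .1373 6.27
```

```text
t 27.05 tcp [0.3805 0.2543 0.3097] yaw 6.22 tilt [0.0179 0.0058] gap 31.2 F [ 0.1  0.5 -2.1] q [ 31. -11. 114.  -0.  76.  25.]
shift units total (x,y,z) [-0.204 -0.257  3.445] turn units [-0.005 -0.023 -0.001]
```

apply_moves(increments=[25,-0.1,-0.15,0.2,-0.005,-0.02,0,25,-0.08,-0.08,0.4,0,0,0,25,0,0,0.6,0,0,0,25,0,0,0.7,0,0,0,25,0,0,0.6,0,0,0,25,0,0,0.3,0,0,0,25,0,0,0.2,0,0,0,25,0,0,0,0,0,0,25,0,0,0,0,0,0])

```text
time: 27.95
tcp_pos: [0.3735, 0.261, 0.1522]
tool_rot: [[0.995, 0.099, -0.0], [0.099, -0.995, -0.003], [-0.001, 0.003, -1.0]]
ft_force: [-0.5, 0.6, -1.1]
finger_gap: 0.0312
```

```bash
python3 g.py .372 .267 .1373 6.27
```

```text
t 27.95 tcp [0.3735 0.261  0.1522] yaw 5.69 tilt [-0.0002 -0.0033] gap 31.2 F [-0.5  0.6 -1.1] q [ 32.  -3. 124.  -0.  59.  26.]
shift units total (x,y,z) [-0.018 -0.123  0.297] turn units [ 0.004  0.001 -0.013]
```

apply_moves(increments=[25,0,-0.1,0.1,0.004,0,0,25,0,-0.02,0.1,0,0,0,25,0,0,0.06,0,0,0,25,0,0,0.04,0,0,0,25,0,0,0.02,0,0,0,25,0,0,0,0,0,0])

```text
time: 28.55
tcp_pos: [0.3756, 0.2692, 0.1386]
tool_rot: [[0.995, 0.099, 0.006], [0.099, -0.995, 0.004], [0.006, -0.003, -1.0]]
ft_force: [-0.2, 0.3, -0.8]
finger_gap: 0.0314
```

```bash
python3 g.py .372 .267 .1373 6.27
```

```text
t 28.55 tcp [0.3756 0.2692 0.1386] yaw 5.68 tilt [0.0056 0.0041] gap 31.4 F [-0.2  0.3 -0.8] q [ 33.  -2. 125.   0.  57.  27.]
shift units total (x,y,z) [-0.075  0.037  0.026] turn units [-0.004 -0.008 -0.013]
```

apply_moves(increments=[25,0,0,0.05,-0.004,-0.008,0,25,0,0,0.04,0,0,0,25,0,0,0.04,0,0,0,25,0,0,0.02,0,0,0,25,0,0,0,0,0,0])

```text
time: 29.05
tcp_pos: [0.3774, 0.2713, 0.1375]
tool_rot: [[0.995, 0.099, 0.002], [0.099, -0.995, 0.003], [0.002, -0.003, -1.0]]
ft_force: [-0.3, 0.6, -1.9]
finger_gap: 0.0314
```

```bash
python3 g.py .372 .267 .1373 6.27
```

```text
t 29.05 tcp [0.3774 0.2713 0.1375] yaw 5.66 tilt [0.0016 0.0035] gap 31.4 F [-0.3  0.6 -1.9] q [ 33.  -1. 124.   0.  57.  27.]
shift units total (x,y,z) [-0.117  0.076  0.003] turn units [-0.004 -0.002 -0.014]
```

apply_moves(increments=[25,-0.02,0.01,0.06,-0.004,-0.002,0,25,0,0,0,0,0,0])

```text
time: 29.25
tcp_pos: [0.3785, 0.2725, 0.1379]
tool_rot: [[0.995, 0.098, 0.004], [0.098, -0.995, 0.003], [0.004, -0.003, -1.0]]
ft_force: [-0.0, -0.3, -2.0]
finger_gap: 0.031
```

```bash
python3 g.py .372 .267 .1373 6.27;python3 -c "
from workcell import *
import numpy as np
for i in range(2):
    camera('top');o=get_obs();print(np.round(o['tcp_pos'],4),np.round(o['ft_force'],2),np.round(o['ft_torque'],2))"
```

```text
t 29.25 tcp [0.3785 0.2725 0.1379] yaw 5.63 tilt [0.004  0.0035] gap 31.0 F [-0.  -0.3 -2. ] q [ 33.  -1. 124.   0.  57.  27.]
shift units total (x,y,z) [-0.14   0.097  0.011] turn units [-0.004 -0.005 -0.014]
[0.3786 0.2725 0.1378] [-0.61  0.14 -0.95] [-0.02 -0.01 -0.  ]
[0.3782 0.2722 0.1372] [-0.41  0.53  1.26] [-0.01 -0.13  0.03]
```

apply_moves(increments=[31,0,0,0,0,0,0,33,0,0,0,0,0,0,36,0,0,0,0,0,0,44,0,0,0,0,0,0,56,0,0,0,0,0,0,60,0,0,0,0,0,0,60,0,0,-0.2,0,0,0,60,0,0,-0.4,0,0,0,60,0,0,-0.6,0,0,0,60,0,0,-0.7,0,0,0,60,0,0,-0.7,0,0,0,60,0,0,-0.2,0,0,0])

```text
time: 30.55
tcp_pos: [0.3754, 0.27, 0.2805]
tool_rot: [[0.995, 0.098, -0.004], [0.098, -0.995, -0.002], [-0.004, 0.002, -1.0]]
ft_force: [0.3, -0.1, 0.4]
finger_gap: 0.0599
```

```bash
python3 g.py .659 -.0065 .28 6.17;python3 - <<'E'
from w import *
S=camera("side");T=camera("top"); cv2.imwrite("pics/s10.png",S["color"][:,:,::-1]); cv2.imwrite("pics/t10.png",T["color"][:,:,::-1])
H=hsv(T)
m=(H[...,1]<60)&(H[...,2]>110); z=np.zeros_like(m); z[112:140,240:318]=1
k=big(m&z); w=plane(T,k,.066)[:,:2].astype(np.float32); print("face",cv2.minAreaRect(w))
E
```

```text
t 30.55 tcp [0.3754 0.27   0.2805] yaw 5.63 tilt [-0.0036 -0.002 ] gap 59.9 F [ 0.3 -0.1  0.4] q [ 33.  -9. 115.   0.  74.  27.]
shift units total (x,y,z) [5.102e+00 6.060e+00 1.000e-03] turn units [ 0.002  0.005 -0.012]
face ((0.6578667163848877, -0.005746364593505859), (0.040473636239767075, 0.13677942752838135), 6.072914123535156)
```

View pics/s10.png

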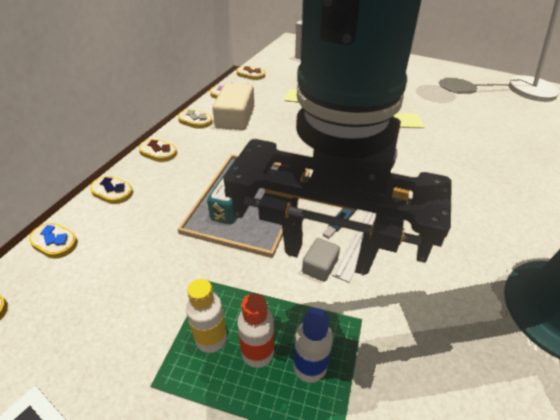

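View pics/t10.png

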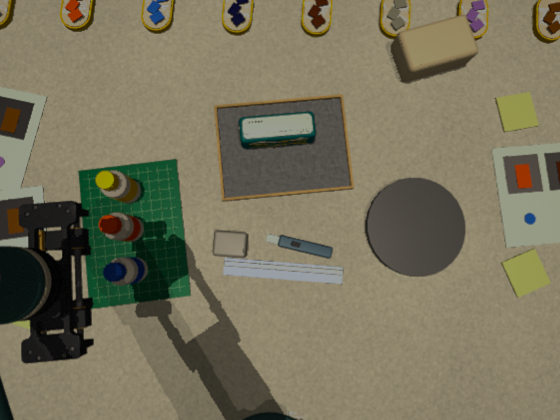

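All three bottles stand upright on the mat (top: about (113,185), (122,228) and (128,270)). The shell hasn't moved. Next I'll go above the shell with the jaws fully open.

apply_moves(increments=[88,0.1,0.2,0,0,0,0,88,0.3,0.35,0,0,0,0,88,0.35,0.4,0,0,0,0,88,0.35,0.4,0,0,0,0,88,0.35,0.4,0,0,0,0,88,0.35,0.4,0,0,0,0,88,0.35,0.4,0,0,0,0,88,0.35,0.4,0,0,0,0,88,0.35,0.4,0,0,0,0,88,0.35,0.4,0,0,0,0,88,0.35,0.4,0,0,0,0,88,0.35,0.4,0,0,0,0,88,0.35,0.4,0,0,0,0,88,0.3,0.35,0,0,0,0,88,0.2,0.25,0,0,0,0,88,0.1,0.1,0,0,0,0,88,0,0,0,0,0,0,88,0,0,0,0,0,0])

```text
time: 32.45
tcp_pos: [0.6352, -0.0139, 0.2283]
tool_rot: [[0.992, 0.099, -0.073], [0.098, -0.995, -0.017], [-0.074, 0.01, -0.997]]
ft_force: [-0.8, 0.7, -0.1]
finger_gap: 0.0879
```

```bash
python3 g.py .66 -.0065 .052 6.1
```

```text
t 32.45 tcp [ 0.6352 -0.0139  0.2283] yaw 5.62 tilt [-0.0725 -0.0168] gap 87.9 F [-0.8  0.7 -0.1] q [-3. 15. 96. -1. 73. -8.]
shift units total (x,y,z) [ 0.766 -0.132  3.478] turn units [ 0.012  0.094 -0.01 ]
```

apply_moves(increments=[88,0.2,-0.1,0,0.012,0.09,-0.01,88,0.2,0,0,0,0,0,88,0,0,0,0,0,0,88,0,0,0,0,0,0])

```text
time: 32.85
tcp_pos: [0.6534, -0.0042, 0.2277]
tool_rot: [[0.994, 0.109, -0.005], [0.109, -0.994, 0.0], [-0.005, -0.001, -1.0]]
ft_force: [1.0, 0.1, -0.0]
finger_gap: 0.0884
```

```bash
python3 g.py .66 -.0065 .052 6.1
python3 - <<'E'
from w import *
c=camera("wrist"); cv2.imwrite("pics/w11.png",c["color"][:,:,::-1])
E
```

```text
t 32.85 tcp [ 0.6534 -0.0042  0.2277] yaw 6.26 tilt [-0.0048  0.0003] gap 88.4 F [ 1.   0.1 -0. ] q [-3. 14. 97.  0. 69. -9.]
shift units total (x,y,z) [0.144 0.063 3.514] turn units [-0.001  0.006  0.004]
```

View pics/w11.png

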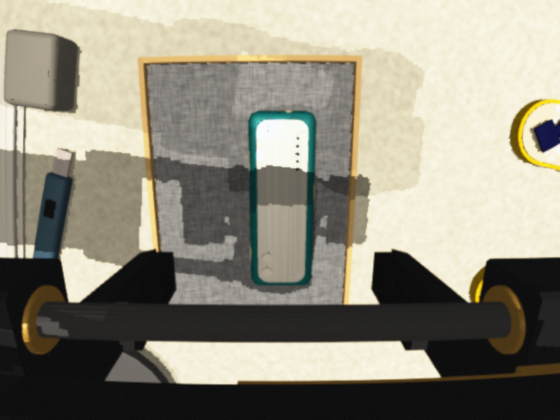

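```bash
python3 - <<'E'
from w import *
c=camera("wrist")
H=hsv(c)
print(shellw(c,.066,(235,100,330,300)))
m=(H[...,1]<60)&(H[...,2]>70); q=np.zeros_like(m);q[117:285,254:311]=1
k=big(m&q); print("face",cv2.minAreaRect(k),cv2.minAreaRect(plane(c,k,.066)[:,:2].astype(np.float32)))
E
python3 g.py .66 -.0065 .052 6.1
```

```text
(((281.5, 197.5), (65.0, 173.0), 0.0), ((0.6601514220237732, -0.005221016705036163), (0.05131584778428078, 0.14430353045463562), 6.426571369171143))
face ((282.0, 200.5), (163.0, 52.0), 90.0) ((0.6605609655380249, -0.007214441895484924), (0.041107915341854095, 0.13639813661575317), 6.234681606292725)
t 32.95 tcp [ 0.6536 -0.0043  0.2277] yaw 6.25 tilt [-0.0042  0.0004] gap 88.0 F [ 0.1 -0.3  0.4] q [-3. 14. 97.  0. 69. -9.]
shift units total (x,y,z) [0.138 0.06  3.514] turn units [-0.001  0.005  0.003]
```

The wrist camera puts the shell at (.660, -.007), yaw 6.2°, in agreement. Descending.

apply_moves(increments=[88,0.08,0.04,0.3,0,0.005,0,88,0.05,0.02,0.5,0,0,0,88,0,0,0.5,0,0,0,88,0,0,0.4,0,0,0,88,0,0,0.3,0,0,0,88,0,0,0.1,0,0,0,88,0,0,0,0,0,0,88,0,0,0,0,0,0])

```text
time: 33.75
tcp_pos: [0.6613, -0.0073, 0.1152]
tool_rot: [[0.994, 0.109, -0.001], [0.109, -0.994, 0.0], [-0.001, -0.0, -1.0]]
ft_force: [0.4, -0.3, 0.0]
finger_gap: 0.0883
```

```bash
python3 g.py .6603 -.0068 .052 6.2
```

```text
t 33.75 tcp [ 0.6613 -0.0073  0.1152] yaw 6.25 tilt [-0.0007  0.    ] gap 88.3 F [ 0.4 -0.3  0. ] q [ -3.  21. 101.   0.  58.  -9.]
shift units total (x,y,z) [-0.017 -0.012  1.264] turn units [-0.     0.001  0.001]
```

apply_moves(increments=[88,-0.02,-0.01,0.2,0,0,0,88,0,0,0.25,0,0,0,88,0,0,0.25,0,0,0,88,0,0,0.25,0,0,0,88,0,0,0.2,0,0,0,88,0,0,0,0,0,0,80,0,0,0,0,0,0,70,0,0,0,0,0,0,60,0,0,0,0,0,0,60,0,0,0,0,0,0])

```text
time: 34.75
tcp_pos: [0.6625, -0.007, 0.0558]
tool_rot: [[0.994, 0.109, 0.005], [0.109, -0.994, -0.0], [0.005, 0.001, -1.0]]
ft_force: [1.0, 0.9, -0.1]
finger_gap: 0.0604
```

```bash
python3 g.py .6603 -.0068 .052 6.2
python3 - <<'E'
from w import *
c=camera("wrist"); cv2.imwrite("pics/w12.png",c["color"][:,:,::-1])
E
```

```text
t 34.75 tcp [ 0.6625 -0.007   0.0558] yaw 6.26 tilt [ 0.0046 -0.0002] gap 60.4 F [ 1.   0.9 -0.1] q [ -3.  25. 103.   0.  52.  -9.]
shift units total (x,y,z) [-0.044 -0.008  0.076] turn units [ 0.001 -0.006  0.001]
```

View pics/w12.png

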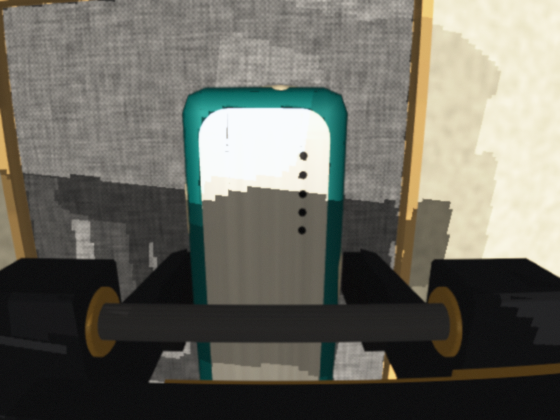

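The shell's sides are at about columns 197 and 341 (centre 269) and the jaws' centre is at 273, so the tool sits about 1.5-2 mm too far in +x. That agrees with the pose reading, so I'll correct it.

apply_moves(increments=[60,-0.05,0,0.06,0,-0.006,0,60,0,0,0.02,0,0,0,60,0,0,0,0,0,0])

```text
time: 35.1
tcp_pos: [0.6605, -0.0073, 0.0525]
tool_rot: [[0.994, 0.109, 0.001], [0.109, -0.994, -0.001], [0.001, 0.001, -1.0]]
ft_force: [0.7, 0.9, 0.6]
finger_gap: 0.0599
```

```bash
python3 g.py .6603 -.0068 .052 6.2
```

```text
t 35.1 tcp [ 0.6605 -0.0073  0.0525] yaw 6.26 tilt [ 0.0013 -0.0009] gap 59.9 F [0.7 0.9 0.6] q [ -3.  25. 103.  -0.  52.  -9.]
shift units total (x,y,z) [-0.002 -0.01   0.011] turn units [ 0.001 -0.002  0.001]
```

apply_moves(increments=[57,0,0,0,0,0,0,54,0,0,0,0,0,0,48,0,0,0,0,0,0,48,0,0,0,0,0,0,48,0,0,0,0,0,0,48,0,0,0,0,0,0])

```text
time: 35.7
tcp_pos: [0.6599, -0.0074, 0.0525]
tool_rot: [[0.994, 0.109, 0.0], [0.109, -0.994, -0.001], [0.0, 0.001, -1.0]]
ft_force: [-1.4, 0.2, 0.6]
finger_gap: 0.0541
```

```bash
python3 g.py .469 -.285 .12 6.2
```

```text
t 35.7 tcp [ 0.6599 -0.0074  0.0525] yaw 6.26 tilt [ 0.0001 -0.0009] gap 54.1 F [-1.4  0.2  0.6] q [ -3.  25. 103.  -0.  52.  -9.]
shift units total (x,y,z) [-4.401  5.105 -1.346] turn units [ 0.001 -0.     0.001]
```

The shell is held (gap 54.1). While it's here I'll check the stand centre from the side camera.

Run:
```python
from w import *
S=camera("side");H=hsv(S); 
m=(H[...,2]<100)&(H[...,1]<90); q=np.zeros_like(m);q[115:185,305:410]=1
k=big(m&q);w=plane(S,k,.025)[:,:2].astype(np.float32);print("stand side",cv2.fitEllipse(k),cv2.fitEllipse(w),cv2.minEnclosingCircle(w),plane(S,[cv2.fitEllipse(k)[0]],.025))
T=camera("top");H=hsv(T);m=(H[...,2]<80)&(H[...,1]<80); m[:,:355]=0; m[:160]=0;m[285:]=0
k=big(m);w=plane(T,k,.025)[:,:2].astype(np.float32);print("stand top",cv2.fitEllipse(w),cv2.minEnclosingCircle(w))
v=S["color"].copy(); cv2.drawContours(v,[big((hsv(S)[...,2]<100)&(hsv(S)[...,1]<90)&q).astype(int)[:,None]],-1,(255,0,0),1)
cv2.imwrite("pics/st.png",cv2.resize(v[100:200,290:420,::-1],None,fx=5,fy=5))
```

```text
stand side ((355.9134826660156, 152.50299072265625), (50.334259033203125, 79.81991577148438), 97.08224487304688) ((0.467867910861969, -0.2699231505393982), (0.19342605769634247, 0.21787138283252716), 9.07784366607666) ((0.46791088581085205, -0.2693430781364441), 0.11041224002838135) [[ 0.46498778 -0.26108874  0.025     ]]
stand top ((0.4741130471229553, -0.3455590009689331), (0.24078252911567688, 0.3191775679588318), 6.075710773468018) ((0.46332162618637085, -0.21947485208511353), 0.07314439117908478)
```

View pics/st.png

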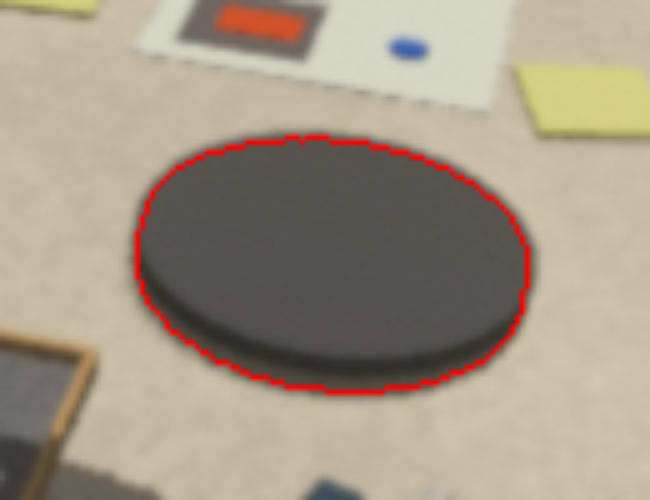

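The side contour includes the stand's rim wall (lower arc). I'll fit a circle with the known 100 mm radius to the upper arc only.

Run:
```python
from w import *
from scipy.optimize import least_squares
S=camera("side");H=hsv(S); 
m=(H[...,2]<100)&(H[...,1]<90); q=np.zeros_like(m);q[115:185,305:410]=1
k=big(m&q); k=k[k[:,1]<148]; w=plane(S,k,.025)[:,:2]
r=least_squares(lambda c:np.hypot(*(w-c).T)-.1,[.468,-.285]); print(r.x,np.abs(r.fun).max())
```

```text
[ 0.46762924 -0.27694586] 0.0050107145757966876
```

apply_moves(increments=[48,0,0,-0.05,0,0,0,48,0,0,-0.1,0,0,0,48,0,0,-0.2,0,0,0,48,0,0,-0.4,0,0,0,48,0,0,-0.4,0,0,0,48,0,0,-0.4,0,0,0,48,0,0,-0.3,0,0,0,48,0,0,-0.1,0,0,0,48,0,0,0,0,0,0])

```text
time: 36.75
tcp_pos: [0.6569, -0.007, 0.1522]
tool_rot: [[0.994, 0.109, -0.007], [0.109, -0.994, -0.0], [-0.007, -0.0, -1.0]]
ft_force: [0.7, 0.3, -3.9]
finger_gap: 0.0537
```

```bash
python3 g.py .469 -.285 .15 6.2
python3 - <<'E'
from w import *
c=camera("side"); cv2.imwrite("pics/s13.png",c["color"][:,:,::-1])
E
```

```text
t 36.75 tcp [ 0.6569 -0.007   0.1522] yaw 6.26 tilt [-0.0072 -0.0004] gap 53.7 F [ 0.7  0.3 -3.9] q [ -3.  18. 100.  -0.  62.  -9.]
shift units total (x,y,z) [-4.34   5.118  0.072] turn units [-0.001  0.009  0.001]
```

View pics/s13.png

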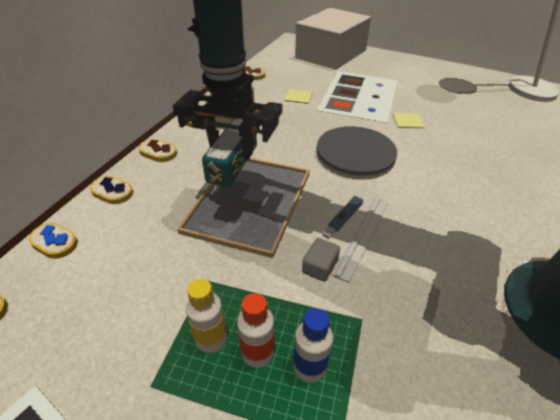

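The shell hangs level above the tray. Carrying it to the stand (top-camera centre .469, -.2845; the side fit agrees in x, but its y is weak at that grazing angle).

apply_moves(increments=[48,-0.1,0.12,0,0,0.008,0,48,-0.2,0.24,0,0,0,0,48,-0.3,0.36,0,0,0,0,48,-0.34,0.4,0,0,0,0,48,-0.34,0.4,0,0,0,0,48,-0.34,0.4,0,0,0,0,48,-0.34,0.4,0,0,0,0,48,-0.34,0.4,0,0,0,0,48,-0.34,0.4,0,0,0,0,48,-0.34,0.4,0,0,0,0,48,-0.34,0.4,0,0,0,0,48,-0.34,0.4,0,0,0,0,48,-0.3,0.36,0,0,0,0,48,-0.2,0.24,0,0,0,0,48,-0.1,0.12,0,0,0,0,48,0,0,0,0,0,0,48,0,0,0,0,0,0])

```text
time: 38.5
tcp_pos: [0.4399, -0.2968, 0.1362]
tool_rot: [[0.994, 0.104, -0.033], [0.104, -0.995, 0.007], [-0.032, -0.011, -0.999]]
ft_force: [0.1, 0.1, -4.3]
finger_gap: 0.0537
```

```bash
python3 g.py .469 -.2845 .0725 6.2
python3 - <<'E'
from w import *
c=camera("wrist"); cv2.imwrite("pics/w13.png",c["color"][:,:,::-1])
c=camera("top"); cv2.imwrite("pics/t13.png",c["color"][:,:,::-1])
E
```

```text
t 38.5 tcp [ 0.4399 -0.2968  0.1362] yaw 5.98 tilt [-0.0326  0.0074] gap 53.7 F [ 0.1  0.1 -4.3] q [-36.   7. 116.  -1.  59. -42.]
shift units total (x,y,z) [ 0.645 -0.171  1.257] turn units [-0.014  0.04  -0.005]
```

View pics/w13.png

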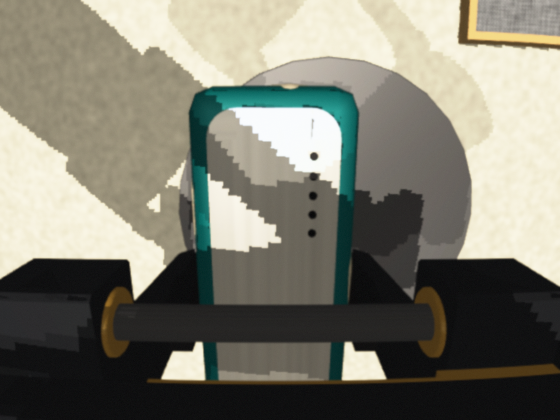

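View pics/t13.png

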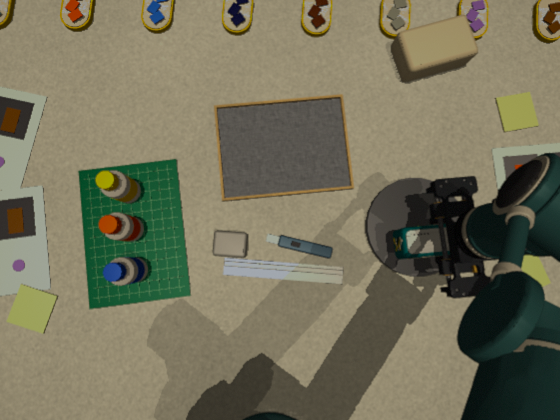

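It overshot to the -x side (tool pose .440). Correcting with slow rows, then measuring the stand rim with the wrist camera.

apply_moves(increments=[48,0.1,-0.05,0,-0.007,0.02,0,48,0.2,-0.05,0,-0.007,0.02,0,48,0.2,-0.05,0,0,0,0,48,0.1,0,0,0,0,0,48,0,0,0,0,0,0,48,0,0,0,0,0,0])

```text
time: 39.2
tcp_pos: [0.4745, -0.2823, 0.1364]
tool_rot: [[0.994, 0.11, 0.004], [0.11, -0.994, -0.001], [0.004, 0.001, -1.0]]
ft_force: [-0.3, -0.8, -4.2]
finger_gap: 0.0536
```

```bash
python3 g.py .469 -.2845 .0725 6.2
python3 - <<'E'
from w import *
c=camera("wrist"); cv2.imwrite("pics/w14.png",c["color"][:,:,::-1])
E
```

```text
t 39.2 tcp [ 0.4745 -0.2823  0.1364] yaw 6.32 tilt [ 0.0041 -0.0009] gap 53.6 F [-0.3 -0.8 -4.2] q [-33.   8. 114.   0.  57. -40.]
shift units total (x,y,z) [-0.12   0.03   1.277] turn units [ 0.002 -0.005  0.003]
```

View pics/w14.png

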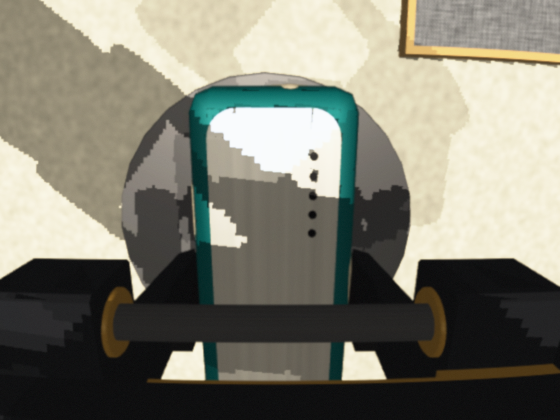

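```bash
python3 - <<'E'
from w import *
from scipy.optimize import least_squares
c=camera("wrist"); g=cv2.cvtColor(c["color"],cv2.COLOR_RGB2GRAY).astype(float); g=cv2.GaussianBlur(g,(0,0),1)
ctr=np.array([266,217.]); pts=[]
# strongest bright-to-dark edges along radii near 145 px
for a in np.radians(np.r_[np.arange(-190,-118,4),np.arange(-62,12,4)]):
    r=np.arange(132,158,.5); P=ctr+np.c_[np.cos(a)*r,np.sin(a)*r]
    v=cv2.remap(g.astype(np.float32),P[:,0].astype(np.float32)[:,None],P[:,1].astype(np.float32)[:,None],cv2.INTER_LINEAR).ravel()
    d=np.gradient(v); i=d.argmax()
    if d[i]>4: pts.append(P[i])
pts=np.array(pts); w=plane(c,pts,.025)[:,:2]
r=least_squares(lambda p:np.hypot(*(w-p).T)-.1,[.469,-.285],loss='soft_l1',f_scale=.001); print(len(pts),r.x,np.round((np.hypot(*(w-r.x).T)-.1)*1e3,1))
H=hsv(c); m=(H[...,1]<60)&(H[...,2]>70);
E
python3 g.py .469 -.2845 .0725 6.2
```

```text
37 [ 0.47162719 -0.29061691] [ -1.7  -0.9  -0.4 -10.  -10.   -9.   -0.7  -0.4  -0.1  -0.4  -0.7   0.4
  -0.1  -0.3   0.1   0.6   0.1   0.3   2.    2.8   2.1   0.2   0.1  -0.4
  -0.2   0.   -0.7  -0.8  -0.2  -1.2  -0.9  -0.8  -1.1  -1.3  -1.5  -1.7
  -1.8]
t 39.3 tcp [ 0.4742 -0.2825  0.1363] yaw 6.28 tilt [ 0.0041 -0.0009] gap 53.8 F [ 0.   0.2 -3.9] q [-33.   8. 114.   0.  57. -40.]
shift units total (x,y,z) [-0.113  0.027  1.276] turn units [ 0.002 -0.005  0.002]
```

Run:
```python
from w import *
from scipy.optimize import least_squares
c=camera("wrist"); g=cv2.cvtColor(c["color"],cv2.COLOR_RGB2GRAY).astype(float); g=cv2.GaussianBlur(g,(0,0),1)
ctr=np.array([266,217.]); pts=[]
for a in np.radians(np.r_[np.arange(-190,-118,4),np.arange(-62,12,4)]):
    r=np.arange(132,158,.5); P=ctr+np.c_[np.cos(a)*r,np.sin(a)*r]
    v=cv2.remap(g.astype(np.float32),P[:,0].astype(np.float32)[:,None],P[:,1].astype(np.float32)[:,None],cv2.INTER_LINEAR).ravel()
    d=np.gradient(v); i=d.argmax()
    if d[i]>4: pts.append(P[i])
w=plane(c,pts,.025)[:,:2]
f=lambda p:np.hypot(*(w-p[:2]).T)-p[2]
r=least_squares(f,[.469,-.285,.1],loss='soft_l1',f_scale=.0007); print(r.x,np.round(f(r.x)*1e3,1))
T=cv2.imread("pics/top0.png")[:,:,::-1]; c=camera("top"); g=cv2.GaussianBlur(cv2.cvtColor(T,cv2.COLOR_RGB2GRAY).astype(np.float32),(0,0),1)
pts=[]
for a in np.radians(np.arange(-180,180,5)):
    r=np.arange(42,58,.25).astype(np.float32); P=(np.array([415.5,226.5])+np.c_[np.cos(a)*r,np.sin(a)*r]).astype(np.float32)
    v=cv2.remap(g,P[:,:1],P[:,1:],cv2.INTER_LINEAR).ravel(); d=np.gradient(v); i=d.argmax()
    if d[i]>1.5: pts.append(P[i])
w=plane(c,pts,.025)[:,:2]
r=least_squares(f,[.469,-.285,.1],loss='soft_l1',f_scale=.0007); print(len(pts),r.x,np.round(np.abs(f(r.x)).max()*1e3,1))
```

```text
[ 0.47140991 -0.28814493  0.09839741] [ 0.2  0.8  1.5 -8.3 -8.5 -7.7  0.4  0.2  0.4  0.2 -0.2  0.4 -0.  -0.3
 -0.   0.  -0.6 -0.2  1.2  1.7  1.4 -0.2  0.1 -0.2 -0.6  0.1 -0.2 -0.5
 -0.  -0.2 -0.4  0.1  0.  -0.   0.3 -0.   0.1]
72 [ 0.46809695 -0.28495348  0.10037257] 2.2
```

The stand centre from the top camera is (.468, -.285) and from the wrist camera (.471, -.288). I'll use (.470, -.2862), which is within about 2 mm of both.

apply_moves(increments=[48,-0.06,0.05,0.15,0,-0.005,0,48,-0.02,0.02,0.25,0,0,0,48,0,0,0.25,0,0,0,48,0,0,0.2,0,0,0,48,0,0,0.1,0,0,0,48,0,0,0.05,0,0,0,48,0,0,0,0,0,0,48,0,0,0,0,0,0])

```text
time: 40.2
tcp_pos: [0.4679, -0.2868, 0.0798]
tool_rot: [[0.994, 0.107, -0.004], [0.107, -0.994, 0.001], [-0.003, -0.001, -1.0]]
ft_force: [-0.1, -0.8, -2.9]
finger_gap: 0.0535
```

```bash
python3 g.py .47 -.2862 .0725 6.2
```

```text
t 40.2 tcp [ 0.4679 -0.2868  0.0798] yaw 6.16 tilt [-0.0035  0.0007] gap 53.5 F [-0.1 -0.8 -2.9] q [-34.  12. 117.  -0.  51. -40.]
shift units total (x,y,z) [ 0.043 -0.008  0.147] turn units [-0.001  0.004 -0.001]
```

apply_moves(increments=[48,0.03,0,0.05,0,0.004,0,48,0,0,0.05,0,0,0,48,0,0,0.03,0,0,0,48,0,0,0.02,0,0,0,48,0,0,0,0,0,0])

```text
time: 40.7
tcp_pos: [0.4709, -0.2873, 0.0735]
tool_rot: [[0.994, 0.108, 0.003], [0.108, -0.994, -0.001], [0.003, 0.001, -1.0]]
ft_force: [-0.6, -0.5, -3.5]
finger_gap: 0.0538
```

```bash
python3 g.py .47 -.2862 .0725 6.2
```

```text
t 40.7 tcp [ 0.4709 -0.2873  0.0735] yaw 6.18 tilt [ 0.0028 -0.0008] gap 53.8 F [-0.6 -0.5 -3.5] q [-34.  13. 117.   0.  50. -40.]
shift units total (x,y,z) [-0.016 -0.024  0.02 ] turn units [ 0.001 -0.003 -0.   ]
```

apply_moves(increments=[48,-0.01,-0.01,0.05,0,-0.003,0,48,0,0,0.03,0,0,0])

```text
time: 40.9
tcp_pos: [0.4711, -0.2874, 0.0724]
tool_rot: [[0.994, 0.108, 0.001], [0.108, -0.994, -0.002], [0.001, 0.002, -1.0]]
ft_force: [-6.3, 4.1, 10.0]
finger_gap: 0.0538
```

```bash
python3 -c "
from workcell import *
import numpy as np
for i in range(3):
    camera('top');o=get_obs();print(np.round(o['tcp_pos'],4),np.round(o['ft_force'],2),np.round(o['ft_torque'],2))"; python3 g.py .47 -.2862 .0725 6.2
```

```text
[ 0.4711 -0.2874  0.0724] [-3.96  2.48  8.18] [ 0.38  0.74 -0.07]
[ 0.4711 -0.2874  0.0724] [-4.05  2.36  7.06] [0.44 0.67 0.03]
[ 0.4711 -0.2874  0.0724] [-4.04  2.35  7.51] [ 0.38  0.68 -0.04]
t 41.05 tcp [ 0.4711 -0.2874  0.0724] yaw 6.19 tilt [ 0.0012 -0.0019] gap 54.0 F [-4.   2.3  7.5] q [-34.  13. 117.  -0.  50. -40.]
shift units total (x,y,z) [-0.02  -0.026 -0.002] turn units [ 0.003 -0.001 -0.   ]
```

Contact at z .0724, exactly the predicted height (7.5 N). I'll ease off, open and rise.

apply_moves(increments=[52,0,0,-0.01,0,0,0,54,0,0,0,0,0,0,58,0,0,0,0,0,0,68,0,0,0,0,0,0,80,0,0,0,0,0,0,86,0,0,0,0,0,0,86,0,0,-0.1,0,0,0,86,0,0,-0.3,0,0,0,86,0,0,-0.5,0,0,0,86,0,0,-0.7,0,0,0,86,0,0,-0.7,0,0,0,86,0,0,-0.7,0,0,0,86,0,0,-0.7,0,0,0,86,0,0,-0.5,0,0,0,86,0,0,-0.1,0,0,0])

```text
time: 42.55
tcp_pos: [0.4712, -0.2871, 0.3061]
tool_rot: [[0.994, 0.108, 0.008], [0.108, -0.994, -0.007], [0.007, 0.007, -1.0]]
ft_force: [0.7, 0.0, 0.1]
finger_gap: 0.0859
```

```bash
python3 g.py .534 .292 .30 6.2
python3 - <<'E'
from w import *
c=camera("wrist"); cv2.imwrite("pics/w15.png",c["color"][:,:,::-1])
c=camera("side"); cv2.imwrite("pics/s15.png",c["color"][:,:,::-1])
E
```

```text
t 42.55 tcp [ 0.4712 -0.2871  0.3061] yaw 6.18 tilt [ 0.0081 -0.0066] gap 85.9 F [0.7 0.  0.1] q [-34.  -0. 104.  -0.  75. -40.]
shift units total (x,y,z) [  2.496 -11.38    0.056] turn units [ 0.009 -0.009 -0.   ]
```

View pics/w15.png

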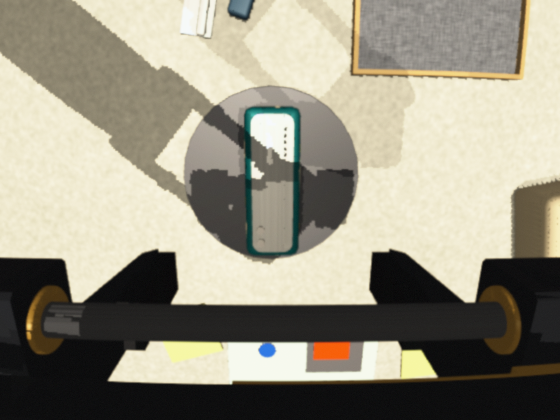

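View pics/s15.png

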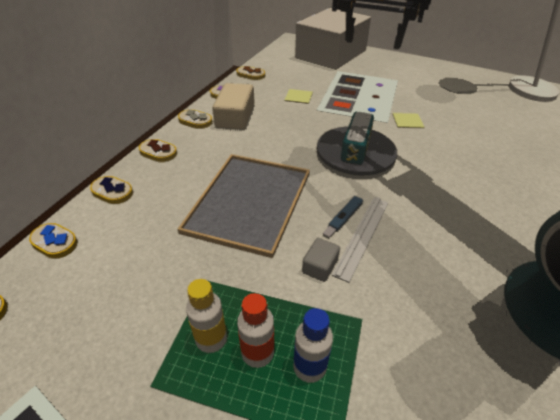

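The shell sits on the stand (wrist view: shell centred at about (272,181), disc at about (271,172), with some parallax from the height difference). I'll check it again from the top camera once the arm is clear. Next I'll return the bottles, yellow first.

apply_moves(increments=[80,0.05,-0.2,0,0.009,-0.009,0,70,0.1,-0.5,0,0,0,0,70,0.14,-0.65,0,0,0,0,70,0.14,-0.65,0,0,0,0,70,0.14,-0.65,0,0,0,0,70,0.14,-0.65,0,0,0,0,70,0.14,-0.65,0,0,0,0,70,0.14,-0.65,0,0,0,0,70,0.14,-0.65,0,0,0,0,70,0.14,-0.65,0,0,0,0,70,0.14,-0.65,0,0,0,0,70,0.14,-0.65,0,0,0,0,70,0.14,-0.65,0,0,0,0,70,0.14,-0.65,0,0,0,0,70,0.14,-0.65,0,0,0,0,70,0.14,-0.65,0,0,0,0,70,0.14,-0.6,0,0,0,0,70,0.1,-0.4,0,0,0,0,70,0.05,-0.2,0,0,0,0,70,0,0,0,0,0,0])

```text
time: 44.65
tcp_pos: [0.5042, 0.3049, 0.2555]
tool_rot: [[0.99, 0.106, -0.093], [0.107, -0.994, 0.003], [-0.092, -0.013, -0.996]]
ft_force: [0.3, -0.7, 0.6]
finger_gap: 0.0701
```

```bash
python3 g.py .5355 .2930 .1353 6.1
```

```text
t 44.65 tcp [0.5042 0.3049 0.2555] yaw 6.16 tilt [-0.0928  0.0028] gap 70.1 F [ 0.3 -0.7  0.6] q [ 27.   9. 100.   3.  75.  20.]
shift units total (x,y,z) [0.815 0.333 2.335] turn units [-0.016  0.117  0.001]
```

apply_moves(increments=[70,0.1,0.1,0,-0.008,0.06,0,70,0.15,0.1,0,-0.008,0.055,0,70,0.1,0,0,0,0,0,70,0,0,0,0,0,0,70,0,0,0,0,0,0])

```text
time: 45.15
tcp_pos: [0.5201, 0.2923, 0.2494]
tool_rot: [[0.994, 0.105, -0.01], [0.105, -0.994, -0.006], [-0.011, 0.005, -1.0]]
ft_force: [-0.0, 0.8, -0.3]
finger_gap: 0.0702
```

```bash
python3 g.py .5355 .2930 .1353 6.1
python3 - <<'E'
from w import *
c=camera("wrist"); cv2.imwrite("pics/w16.png",c["color"][:,:,::-1])
c=camera("side"); 
T=camera("top")
for n,rs in [('yellow',(180,270,225,310)),('orange',(235,285,275,325)),('blue',(295,300,335,345))]:
    f=captop(c,n,rs); print(n,f,plane(c,[f[0]],.139))
E
```

```text
t 45.15 tcp [0.5201 0.2923 0.2494] yaw 6.02 tilt [-0.0099 -0.0065] gap 70.2 F [-0.   0.8 -0.3] q [ 27.   8. 102.  -0.  71.  21.]
shift units total (x,y,z) [0.332 0.007 2.278] turn units [ 0.007  0.013 -0.002]
yellow ((206.85511779785156, 282.5128173828125), (2.512436628341675, 8.21382999420166), 136.5566864013672) [[0.53174366 0.28272    0.139     ]]
orange ((254.10226440429688, 308.6831970214844), (24.57187843322754, 30.6341552734375), 176.4022216796875) [[0.45557277 0.29236692 0.139     ]]
blue ((316.2027587890625, 318.8802795410156), (20.242259979248047, 23.538347244262695), 102.0670166015625) [[0.3784813  0.27352045 0.139     ]]
```

View pics/w16.png

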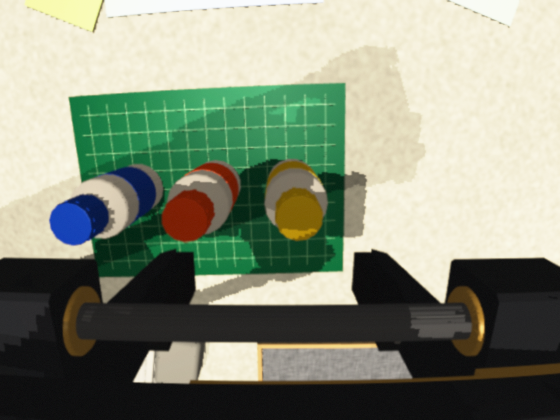

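The wrist view shows yellow, orange and blue caps at (299,214), (188,214) and (79,219), all upright. Measuring them.

Run:
```python
from w import *
c=camera("wrist")
print(plane(c,[(299,214),(188,216),(80,220)],.139).round(4))
```

```text
[[0.537  0.2966 0.139 ]
 [0.4629 0.2871 0.139 ]
 [0.3871 0.2759 0.139 ]]
```

apply_moves(increments=[70,0.15,0,0.1,0.006,0.01,0,70,0.12,0,0.3,0,0,0,70,0.06,0,0.4,0,0,0,70,0,0,0.4,0,0,0,70,0,0,0.1,0,0,0,70,0,0,0,0,0,0,70,0,0,0,0,0,0])

```text
time: 46.05
tcp_pos: [0.5393, 0.2949, 0.1789]
tool_rot: [[0.994, 0.106, -0.001], [0.106, -0.994, -0.0], [-0.001, -0.0, -1.0]]
ft_force: [-1.1, -1.0, 0.3]
finger_gap: 0.0698
```

```bash
python3 g.py .5355 .2930 .1353 6.1
```

```text
t 46.05 tcp [0.5393 0.2949 0.1789] yaw 6.06 tilt [-0.0011 -0.    ] gap 69.8 F [-1.1 -1.   0.3] q [ 26.  12. 104.   0.  63.  20.]
shift units total (x,y,z) [-0.078  0.03   0.872] turn units [-0.     0.001 -0.001]
```

apply_moves(increments=[62,-0.05,0.02,0.2,0,0,0,60,-0.02,0.01,0.25,0,0,0,60,0,0,0.2,0,0,0,60,0,0,0.1,0,0,0,60,0,0,0.05,0,0,0,60,0,0,0,0,0,0,60,0,0,0,0,0,0])

```text
time: 46.75
tcp_pos: [0.5367, 0.2935, 0.1375]
tool_rot: [[0.994, 0.106, 0.002], [0.106, -0.994, 0.002], [0.002, -0.001, -1.0]]
ft_force: [-0.3, 0.4, 0.4]
finger_gap: 0.0603
```

```bash
python3 g.py .5358 .2933 .1353 6.1
```

```text
t 46.75 tcp [0.5367 0.2935 0.1375] yaw 6.07 tilt [0.002  0.0015] gap 60.3 F [-0.3  0.4  0.4] q [ 26.  14. 107.   0.  59.  20.]
shift units total (x,y,z) [-0.018  0.003  0.044] turn units [-0.002 -0.003 -0.001]
```

apply_moves(increments=[48,-0.02,0,0.03,0,0,0,38,0,0,0,0,0,0,36,0,0,0,0,0,0,34,0,0,0,0,0,0,31,0,0,0,0,0,0,25,0,0,0,0,0,0,25,0,0,0,0,0,0,25,0,0,0,0,0,0])

```text
time: 47.55
tcp_pos: [0.5364, 0.2939, 0.1373]
tool_rot: [[0.994, 0.106, 0.004], [0.106, -0.994, 0.003], [0.004, -0.002, -1.0]]
ft_force: [-0.6, -0.7, -0.9]
finger_gap: 0.0315
```

```bash
python3 g.py .5903 .0418 .24 6.1
```

```text
t 47.55 tcp [0.5364 0.2939 0.1373] yaw 6.07 tilt [0.0042 0.0026] gap 31.5 F [-0.6 -0.7 -0.9] q [ 26.  14. 107.   0.  58.  20.]
shift units total (x,y,z) [ 0.547  5.123 -2.063] turn units [-0.003 -0.006 -0.001]
```

apply_moves(increments=[25,0,0,-0.1,0,0,0,25,0,0,-0.2,0,0,0,25,0,0,-0.5,0,0,0,25,0,0,-0.6,0,0,0,25,0,0,-0.5,0,0,0,25,0.02,0.1,-0.2,0,0,0,25,0.04,0.25,0,0,0,0,25,0.05,0.4,0,0,0,0,25,0.05,0.5,0,0,0,0,25,0.05,0.5,0,0,0,0,25,0.05,0.5,0,0,0,0,25,0.05,0.5,0,0,0,0,25,0.05,0.5,0,0,0,0,25,0.05,0.5,0,0,0,0,25,0.05,0.5,0,0,0,0,25,0.04,0.4,0,0,0,0,25,0.03,0.25,0,0,0,0,25,0.02,0.1,0,0,0,0,25,0,0,0,0,0,0,25,0,0,0,0,0,0])

```text
time: 49.55
tcp_pos: [0.5821, 0.026, 0.2299]
tool_rot: [[0.994, 0.103, -0.023], [0.103, -0.995, -0.006], [-0.023, 0.003, -1.0]]
ft_force: [-0.0, 0.3, -1.5]
finger_gap: 0.0314
```

```bash
python3 g.py .5903 .0418 .1393 6.1
```

```text
t 49.55 tcp [0.5821 0.026  0.2299] yaw 5.93 tilt [-0.0229 -0.0058] gap 31.4 F [-0.   0.3 -1.5] q [  0.   7. 105.  -0.  69.  -6.]
shift units total (x,y,z) [ 0.238 -0.303  1.806] turn units [ 0.004  0.03  -0.004]
```

apply_moves(increments=[25,0.08,-0.1,0.1,0.004,0.03,0,25,0.1,-0.15,0.25,0,0,0,25,0.02,-0.03,0.4,0,0,0,25,0,0,0.4,0,0,0,25,0,0,0.2,0,0,0,25,0,0,0.1,0,0,0,25,0,0,0,0,0,0,25,0,0,0,0,0,0])

```text
time: 50.35
tcp_pos: [0.5911, 0.0488, 0.1535]
tool_rot: [[0.994, 0.111, 0.0], [0.111, -0.994, 0.002], [0.0, -0.002, -1.0]]
ft_force: [-0.3, 0.3, -1.8]
finger_gap: 0.0315
```

```bash
python3 g.py .5903 .0418 .1393 6.1
```

```text
t 50.35 tcp [0.5911 0.0488 0.1535] yaw 6.35 tilt [0.0001 0.0016] gap 31.5 F [-0.3  0.3 -1.8] q [  2.  12. 108.   0.  60.  -4.]
shift units total (x,y,z) [-0.032  0.137  0.285] turn units [-0.002 -0.     0.006]
```

apply_moves(increments=[25,-0.02,0.08,0.06,0,0,0,25,-0.01,0.04,0.06,0,0,0,25,0,0,0.04,0,0,0,25,0,0,0,0,0,0,25,0,0,0,0,0,0])

```text
time: 50.85
tcp_pos: [0.5921, 0.0416, 0.1479]
tool_rot: [[0.994, 0.11, 0.005], [0.11, -0.994, 0.002], [0.005, -0.001, -1.0]]
ft_force: [-0.9, 1.1, -1.3]
finger_gap: 0.0313
```

```bash
python3 g.py .5903 .0418 .1393 6.1
```

```text
t 50.85 tcp [0.5921 0.0416 0.1479] yaw 6.31 tilt [0.0052 0.0016] gap 31.3 F [-0.9  1.1 -1.3] q [  2.  12. 109.   0.  59.  -5.]
shift units total (x,y,z) [-0.037 -0.007  0.172] turn units [-0.001 -0.007  0.005]
```

apply_moves(increments=[25,-0.05,0,0.08,-0.001,-0.006,0,25,-0.02,0,0.06,0,0,0,25,0,0,0.04,0,0,0,25,0,0,0,0,0,0,25,0,0,0,0,0,0])

```text
time: 51.35
tcp_pos: [0.589, 0.0412, 0.1394]
tool_rot: [[0.994, 0.11, 0.002], [0.11, -0.994, 0.0], [0.002, 0.0, -1.0]]
ft_force: [-0.2, -1.5, 0.2]
finger_gap: 0.0311
```

```bash
python3 g.py .5903 .0418 .1393 6.1
```

```text
t 51.35 tcp [0.589  0.0412 0.1394] yaw 6.31 tilt [0.0019 0.0001] gap 31.1 F [-0.2 -1.5  0.2] q [  2.  12. 109.   0.  58.  -5.]
shift units total (x,y,z) [ 0.027 -0.01   0.002] turn units [ 0.    -0.002  0.005]
```

apply_moves(increments=[25,0.03,-0.01,-0.01,0,-0.002,0,25,0,0,0,0,0,0])

```text
time: 51.55
tcp_pos: [0.5904, 0.0419, 0.1396]
tool_rot: [[0.994, 0.11, -0.0], [0.11, -0.994, -0.0], [-0.0, 0.0, -1.0]]
ft_force: [0.4, -0.1, -1.7]
finger_gap: 0.0316
```

```bash
python3 -c "
from workcell import *
import numpy as np
for i in range(3):
    camera('side');o=get_obs();print(np.round(o['tcp_pos'],4),np.round(o['ft_force'],2))"; python3 g.py .5903 .0418 .1393 6.1
```

```text
[0.5902 0.0419 0.1395] [-0.33 -0.16 -1.68]
[0.5902 0.0419 0.1395] [ 0.04  0.01 -2.22]
[0.5901 0.0419 0.1395] [ 0.3  -0.52 -1.68]
t 51.7 tcp [0.5901 0.0419 0.1395] yaw 6.31 tilt [-0.0005 -0.0001] gap 30.8 F [ 0.3 -0.5 -1.7] q [  2.  12. 109.  -0.  59.  -5.]
shift units total (x,y,z) [0.004 0.002 0.003] turn units [0.    0.001 0.005]
```

apply_moves(increments=[25,0,0,0.03,0,0,0])

```text
time: 51.8
tcp_pos: [0.5906, 0.0418, 0.1393]
tool_rot: [[0.994, 0.11, 0.0], [0.11, -0.994, -0.0], [0.0, 0.0, -1.0]]
ft_force: [-5.1, -1.0, 13.3]
finger_gap: 0.0312
```

```bash
python3 -c "
from workcell import *
import numpy as np
for i in range(3):
    camera('side');o=get_obs();print(np.round(o['tcp_pos'],4),np.round(o['ft_force'],2))"
```

```text
[0.5905 0.0418 0.1394] [-3.03 -0.53  4.81]
[0.5905 0.0418 0.1394] [-2.88 -0.36  5.34]
[0.5905 0.0418 0.1394] [-2.19 -0.4   5.99]
```

Seated at (.5905, .0418). Releasing and rising.

apply_moves(increments=[30,0,0,-0.01,0,0,0,33,0,0,0,0,0,0,36,0,0,0,0,0,0,44,0,0,0,0,0,0,56,0,0,0,0,0,0,60,0,0,0,0,0,0,60,0,0,-0.2,0,0,0,60,0,0,-0.4,0,0,0,60,0,0,-0.6,0,0,0,60,0,0,-0.7,0,0,0,60,0,0,-0.7,0,0,0,60,0,0,-0.4,0,0,0])

```text
time: 53.15
tcp_pos: [0.5883, 0.0418, 0.2939]
tool_rot: [[0.994, 0.11, -0.007], [0.11, -0.994, -0.0], [-0.007, -0.0, -1.0]]
ft_force: [1.1, -0.4, 0.2]
finger_gap: 0.06
```

```bash
python3 g.py .4575 .2828 .29 6.1
```

```text
t 53.15 tcp [0.5883 0.0418 0.2939] yaw 6.31 tilt [-0.0066 -0.0003] gap 60.0 F [ 1.1 -0.4  0.2] q [  2.   5. 100.  -0.  75.  -5.]
shift units total (x,y,z) [-2.07  -5.078  0.094] turn units [-0.001  0.008  0.005]
```

apply_moves(increments=[70,-0.08,-0.2,0,0,0.007,0,70,-0.16,-0.4,0,0,0,0,70,-0.22,-0.54,0,0,0,0,70,-0.22,-0.54,0,0,0,0,70,-0.22,-0.54,0,0,0,0,70,-0.22,-0.54,0,0,0,0,70,-0.22,-0.54,0,0,0,0,70,-0.22,-0.54,0,0,0,0,70,-0.22,-0.5,0,0,0,0,70,-0.16,-0.4,0,0,0,0,70,-0.08,-0.2,0,0,0,0,70,-0.04,-0.1,0,0,0,0,70,0,0,0,0,0,0,70,0,0,0,0,0,0])

```text
time: 54.55
tcp_pos: [0.4451, 0.2919, 0.2871]
tool_rot: [[0.994, 0.109, -0.005], [0.109, -0.994, -0.002], [-0.005, 0.002, -1.0]]
ft_force: [0.0, -0.8, -0.1]
finger_gap: 0.0702
```

```bash
python3 g.py .4575 .2828 .1380 6.1
python3 - <<'E'
from m import *
T=camera("top"); cv2.imwrite("pics/t17.png",T["color"][:,:,::-1])
e=captop(T,'yellow',(235,140,268,175)); print(e,plane(T,[e[0]],.141))
S=camera("side"); cv2.imwrite("pics/s17.png",S["color"][:,:,::-1])
E
```

```text
t 54.55 tcp [0.4451 0.2919 0.2871] yaw 6.28 tilt [-0.0046 -0.0023] gap 70.2 F [ 0.  -0.8 -0.1] q [ 31.  -1. 107.   0.  74.  24.]
shift units total (x,y,z) [0.241 0.202 2.981] turn units [0.002 0.006 0.004]
((250.49623107910156, 150.97010803222656), (16.153644561767578, 17.26515007019043), 84.31843566894531) [[0.5884678  0.04199739 0.141     ]]
```

View pics/t17.png

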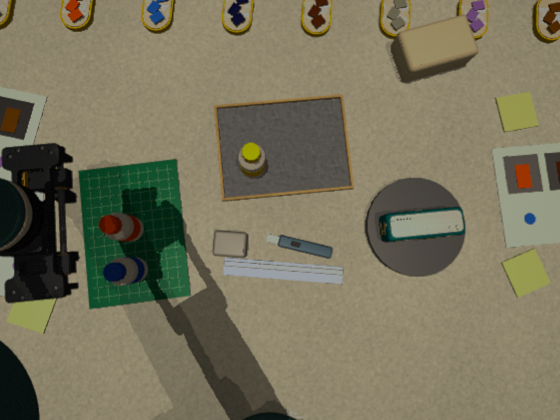

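View pics/s17.png

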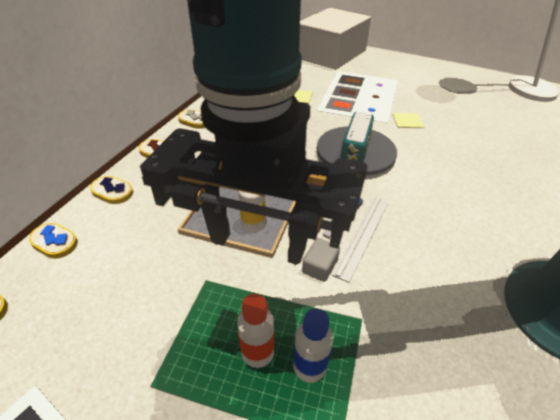

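Yellow is back within 0.8 mm (pixel (250.5,151.0) against (250.6,151.3)). I'll check the shell's centring now, then go on with orange.

Run:
```python
from w import *
c=camera("top");H=hsv(c)
m=(H[...,1]<60)&(H[...,2]>110); z=np.zeros_like(m); z[205:245,385:466]=1
k=big(m&z); print("face",cv2.minAreaRect(k),cv2.minAreaRect(plane(c,k,.086)[:,:2].astype(np.float32)))
```

```text
face ((426.1534729003906, 223.03466796875), (21.99032211303711, 71.9411849975586), 84.2894058227539) ((0.46980419754981995, -0.28557026386260986), (0.04080859199166298, 0.13606126606464386), 6.274188041687012)
```

apply_moves(increments=[70,0.12,0.12,0.2,0.002,0.006,0,70,0.1,0.08,0.4,0,0,0,70,0.02,0,0.6,0,0,0,70,0,0,0.5,0,0,0,70,0,0,0.3,0,0,0,70,0,0,0.1,0,0,0,70,0,0,0,0,0,0,70,0,0,0,0,0,0])

```text
time: 55.5
tcp_pos: [0.4646, 0.2769, 0.1771]
tool_rot: [[0.995, 0.102, 0.005], [0.102, -0.995, 0.0], [0.005, 0.0, -1.0]]
ft_force: [-0.1, 0.5, 0.7]
finger_gap: 0.07
```

```bash
python3 g.py .4575 .2828 .1375 6.1
```

```text
t 55.5 tcp [0.4646 0.2769 0.1771] yaw 5.83 tilt [0.0052 0.0001] gap 70.0 F [-0.1  0.5  0.7] q [ 28.   5. 114.  -0.  61.  22.]
shift units total (x,y,z) [-0.133 -0.131  0.792] turn units [ 0.001 -0.007 -0.006]
```

The shell is within 2 mm of the stand's centre in the same camera. Continuing with orange.

apply_moves(increments=[62,-0.1,-0.1,0.1,0,-0.007,0,60,-0.03,-0.03,0.2,0,0,0,60,0,0,0.2,0,0,0,60,0,0,0.15,0,0,0,60,0,0,0.1,0,0,0,60,0,0,0,0,0,0,60,0,0,0,0,0,0])

```text
time: 56.2
tcp_pos: [0.4584, 0.2844, 0.139]
tool_rot: [[0.995, 0.102, 0.004], [0.102, -0.995, 0.002], [0.004, -0.002, -1.0]]
ft_force: [-0.9, -0.7, 0.4]
finger_gap: 0.06
```

```bash
python3 g.py .4575 .2828 .1375 6.1
```

```text
t 56.2 tcp [0.4584 0.2844 0.139 ] yaw 5.87 tilt [0.0037 0.0019] gap 60.0 F [-0.9 -0.7  0.4] q [ 29.   7. 116.  -0.  57.  23.]
shift units total (x,y,z) [-0.021  0.03   0.029] turn units [-0.002 -0.005 -0.005]
```

apply_moves(increments=[48,-0.02,0.03,0.03,0,-0.004,0,40,0,0,0,0,0,0,40,0,0,0,0,0,0])

```text
time: 56.5
tcp_pos: [0.458, 0.2828, 0.138]
tool_rot: [[0.995, 0.102, 0.001], [0.102, -0.995, 0.002], [0.001, -0.002, -1.0]]
ft_force: [-0.0, -0.7, -0.1]
finger_gap: 0.0404
```

```bash
python3 g.py .4575 .2828 .1375 6.1
```

```text
t 56.5 tcp [0.458  0.2828 0.138 ] yaw 5.87 tilt [0.0013 0.0021] gap 40.4 F [-0.  -0.7 -0.1] q [ 29.   7. 116.   0.  57.  23.]
shift units total (x,y,z) [-0.01  -0.     0.009] turn units [-0.002 -0.002 -0.005]
```

apply_moves(increments=[36,0,0,0,0,0,0,34,0,0,0,0,0,0,31,0,0,0,0,0,0,25,0,0,0,0,0,0,25,0,0,0,0,0,0,25,0,0,0,0,0,0])

```text
time: 57.1
tcp_pos: [0.4584, 0.2829, 0.1385]
tool_rot: [[0.995, 0.102, 0.002], [0.102, -0.995, 0.003], [0.003, -0.002, -1.0]]
ft_force: [-0.2, -0.0, -1.5]
finger_gap: 0.0314
```

```bash
python3 g.py .5958 -.0225 .30 6.3
```

```text
t 57.1 tcp [0.4584 0.2829 0.1385] yaw 5.85 tilt [0.0024 0.0026] gap 31.4 F [-0.2 -0.  -1.5] q [ 29.   7. 116.   0.  57.  23.]
shift units total (x,y,z) [ 2.119  6.349 -3.239] turn units [-0.003 -0.003 -0.01 ]
```

apply_moves(increments=[25,0,0,-0.1,0,0,0,25,0,0,-0.2,0,0,0,25,0,0,-0.5,0,0,0,25,0,0,-0.7,0,0,0,25,0,0,-0.7,0,0,0,25,0,0.1,-0.6,0,0,0,25,0,0.25,-0.2,0,0,0,25,0.02,0.4,0,0,0,0,25,0.02,0.5,0,0,0,0,25,0.02,0.55,0,0,0,0,25,0.02,0.55,0,0,0,0,25,0.02,0.55,0,0,0,0,25,0.02,0.55,0,0,0,0,25,0.02,0.55,0,0,0,0,25,0.02,0.55,0,0,0,0,25,0.02,0.5,0,0,0,0,25,0.02,0.4,0,0,0,0,25,0,0.25,0,0,0,0,25,0,0.1,0,0,0,0,25,0,0,0,0,0,0])

```text
time: 59.1
tcp_pos: [0.4898, -0.0241, 0.2882]
tool_rot: [[0.995, 0.102, -0.013], [0.102, -0.995, -0.003], [-0.013, 0.001, -1.0]]
ft_force: [0.9, -0.1, -1.0]
finger_gap: 0.0313
```

```bash
python3 g.py .5958 -.0225 .1405 6.3
```

```text
t 59.1 tcp [ 0.4898 -0.0241  0.2882] yaw 5.84 tilt [-0.0131 -0.0026] gap 31.3 F [ 0.9 -0.1 -1. ] q [ -6.  -6. 112.  -0.  75. -11.]
shift units total (x,y,z) [2.151 0.18  2.927] turn units [ 0.002  0.017 -0.01 ]
```

apply_moves(increments=[25,0.1,0.02,0,0.002,0.015,-0.01,25,0.2,0.02,0,0,0,0,25,0.25,0.02,0,0,0.003,0,25,0.3,0.02,0,0,0.003,0,25,0.3,0.02,0,0,0.003,0,25,0.3,0.02,0,0,0.003,0,25,0.25,0.02,0,0,0,0,25,0.15,0.01,0,0,0,0,25,0.1,0,0,0,0,0,25,0,0,0,0,0,0,25,0,0,0,0,0,0])

```text
time: 60.2
tcp_pos: [0.5982, -0.0161, 0.2871]
tool_rot: [[0.993, 0.116, 0.009], [0.116, -0.993, 0.003], [0.009, -0.002, -1.0]]
ft_force: [-0.4, 0.6, -1.4]
finger_gap: 0.0312
```

```bash
python3 g.py .5958 -.0225 .1405 6.3
```

```text
t 60.2 tcp [ 0.5982 -0.0161  0.2871] yaw 6.64 tilt [0.0088 0.0033] gap 31.2 F [-0.4  0.6 -1.4] q [ -4.   6. 100.   0.  73. -11.]
shift units total (x,y,z) [-0.089  0.129  2.931] turn units [-0.003 -0.012  0.007]
```

apply_moves(increments=[25,-0.06,0.1,0,-0.003,-0.011,0,25,-0.02,0.03,0.1,0,0,0,25,0,0,0.3,0,0,0,25,0,0,0.4,0,0,0,25,0,0,0.2,0,0,0,25,0,0,0,0,0,0,25,0,0,0,0,0,0])

```text
time: 60.9
tcp_pos: [0.5919, -0.0242, 0.233]
tool_rot: [[0.993, 0.114, -0.002], [0.114, -0.993, -0.0], [-0.002, 0.0, -1.0]]
ft_force: [1.1, 0.5, -2.1]
finger_gap: 0.0311
```

```bash
python3 g.py .5958 -.0225 .1405 6.3
```

```text
t 60.9 tcp [ 0.5919 -0.0242  0.233 ] yaw 6.57 tilt [-0.0019 -0.0004] gap 31.1 F [ 1.1  0.5 -2.1] q [ -5.   8. 104.  -0.  68. -11.]
shift units total (x,y,z) [ 0.086 -0.026  1.849] turn units [0.    0.002 0.006]
```

apply_moves(increments=[25,0.06,-0.02,0.1,0,0,0,25,0.02,0,0.3,0,0,0,25,0,0,0.4,0,0,0,25,0,0,0.4,0,0,0,25,0,0,0.2,0,0,0,25,0,0,0.1,0,0,0,25,0,0,0,0,0,0,25,0,0,0,0,0,0])

```text
time: 61.7
tcp_pos: [0.5989, -0.0225, 0.1558]
tool_rot: [[0.993, 0.115, 0.004], [0.115, -0.993, -0.001], [0.004, 0.001, -1.0]]
ft_force: [0.1, -0.5, -1.3]
finger_gap: 0.0313
```

```bash
python3 g.py .5958 -.0225 .1405 6.3
```

```text
t 61.7 tcp [ 0.5989 -0.0225  0.1558] yaw 6.6 tilt [ 0.0043 -0.0008] gap 31.3 F [ 0.1 -0.5 -1.3] q [ -5.  12. 108.  -0.  60. -11.]
shift units total (x,y,z) [-0.064 -0.008  0.305] turn units [ 0.002 -0.005  0.007]
```

apply_moves(increments=[25,-0.05,0,0.08,0.001,-0.005,-0.005,25,-0.01,0,0.08,0,0,0,25,0,0,0.06,0,0,0,25,0,0,0.02,0,0,0,25,0,0,0,0,0,0,25,0,0,0,0,0,0])

```text
time: 62.3
tcp_pos: [0.5977, -0.0231, 0.1458]
tool_rot: [[0.993, 0.119, 0.005], [0.119, -0.993, -0.001], [0.005, 0.001, -1.0]]
ft_force: [-0.4, -0.5, -1.5]
finger_gap: 0.031
```

```bash
python3 g.py .5958 -.0225 .1405 6.3
```

```text
t 62.3 tcp [ 0.5977 -0.0231  0.1458] yaw 6.84 tilt [ 0.0053 -0.0009] gap 31.0 F [-0.4 -0.5 -1.5] q [ -5.  12. 108.  -0.  59. -11.]
shift units total (x,y,z) [-0.036 -0.016  0.106] turn units [ 0.002 -0.007  0.012]
```

apply_moves(increments=[25,-0.04,-0.01,0.05,0.002,-0.006,0.01,25,-0.01,0,0.04,0,0,0,25,0,0,0.02,0,0,0,25,0,0,0,0,0,0])

```text
time: 62.7
tcp_pos: [0.5954, -0.0229, 0.1405]
tool_rot: [[0.994, 0.111, 0.001], [0.111, -0.994, 0.0], [0.001, 0.0, -1.0]]
ft_force: [0.2, 0.2, -1.9]
finger_gap: 0.0312
```

```bash
python3 g.py .5958 -.0225 .1405 6.3
```

```text
t 62.7 tcp [ 0.5954 -0.0229  0.1405] yaw 6.35 tilt [0.0012 0.    ] gap 31.2 F [ 0.2  0.2 -1.9] q [ -5.  13. 109.   0.  59. -11.]
shift units total (x,y,z) [ 0.009 -0.008  0.001] turn units [ 0.    -0.001  0.001]
```

apply_moves(increments=[25,0.01,-0.01,0.03,0,0,0])

```text
time: 62.8
tcp_pos: [0.5961, -0.0228, 0.1405]
tool_rot: [[0.994, 0.111, 0.001], [0.111, -0.994, -0.001], [0.001, 0.001, -1.0]]
ft_force: [-5.1, -1.6, 13.3]
finger_gap: 0.0314
```

```bash
python3 -c "
from workcell import *
import numpy as np
for i in range(3):
    camera('side');o=get_obs();print(np.round(o['tcp_pos'],4),np.round(o['ft_force'],2))"
```

```text
[ 0.5962 -0.0227  0.1405] [-3.86 -1.16  6.03]
[ 0.5961 -0.0227  0.1405] [-3.15  0.16  5.73]
[ 0.5961 -0.0228  0.1405] [-3.19 -1.87  6.67]
```

Seated at (.596, -.0228). Releasing.

apply_moves(increments=[30,0,0,-0.01,0,0,0,33,0,0,0,0,0,0,36,0,0,0,0,0,0,44,0,0,0,0,0,0,56,0,0,0,0,0,0,60,0,0,0,0,0,0,60,0,0,-0.2,0,0,0,60,0,0,-0.4,0,0,0,60,0,0,-0.6,0,0,0,60,0,0,-0.7,0,0,0,60,0,0,-0.7,0,0,0,60,0,0,-0.4,0,0,0])

```text
time: 64.15
tcp_pos: [0.5938, -0.0222, 0.2949]
tool_rot: [[0.994, 0.111, -0.005], [0.111, -0.994, 0.0], [-0.005, -0.001, -1.0]]
ft_force: [1.1, -0.6, -0.3]
finger_gap: 0.0601
```

```bash
python3 g.py .3782 .2722 .29 6.1
```

```text
t 64.15 tcp [ 0.5938 -0.0222  0.2949] yaw 6.37 tilt [-0.0053  0.0003] gap 60.1 F [ 1.1 -0.6 -0.3] q [ -5.   6. 100.  -0.  75. -11.]
shift units total (x,y,z) [-3.632 -6.33   0.122] turn units [-0.001  0.007  0.006]
```

apply_moves(increments=[70,-0.1,-0.17,0,0,0.006,0,70,-0.2,-0.34,0,0,0,0,70,-0.28,-0.5,0,0,0,0,70,-0.3,-0.52,0,0,0,0,70,-0.3,-0.52,0,0,0,0,70,-0.3,-0.52,0,0,0,0,70,-0.3,-0.52,0,0,0,0,70,-0.3,-0.52,0,0,0,0,70,-0.3,-0.52,0,0,0,0,70,-0.3,-0.52,0,0,0,0,70,-0.3,-0.52,0,0,0,0,70,-0.24,-0.42,0,0,0,0,70,-0.16,-0.28,0,0,0,0,70,-0.1,-0.15,0,0,0,0,70,0,-0.05,0,0,0,0,70,0,0,0,0,0,0,70,0,0,0,0,0,0])

```text
time: 65.85
tcp_pos: [0.352, 0.2741, 0.274]
tool_rot: [[0.993, 0.117, -0.032], [0.116, -0.993, -0.009], [-0.033, 0.005, -0.999]]
ft_force: [0.2, -0.4, -0.4]
finger_gap: 0.0696
```

```bash
python3 g.py .3782 .2722 .1385 6.1
python3 - <<'E'
from m import *
T=camera("top"); 
for n,r in [('yellow',(235,140,268,175)),('orange',(270,135,305,175))]:
    e=captop(T,n,r); print(n,e,plane(T,[e[0]],.141))
E
```

```text
t 65.85 tcp [0.352  0.2741 0.274 ] yaw 6.69 tilt [-0.0321 -0.0092] gap 69.6 F [ 0.2 -0.4 -0.4] q [ 34. -10. 117.   1.  75.  27.]
shift units total (x,y,z) [0.605 0.085 2.692] turn units [0.007 0.042 0.013]
yellow ((250.49342346191406, 150.9354705810547), (16.128915786743164, 17.301345825195312), 78.2943115234375) [[0.58852983 0.04200339 0.141     ]]
orange ((286.7000732421875, 147.9343719482422), (16.043006896972656, 16.983232498168945), 101.21505737304688) [[ 0.59495631 -0.02156345  0.141     ]]
```

Yellow and orange are back within about 1 mm of their first readings. Now blue.

apply_moves(increments=[70,0.2,0.04,0,0.007,0.04,0.01,70,0.25,0.04,0.2,0,0,0,70,0.15,0,0.4,0,0,0,70,0,0,0.5,0,0,0,70,0,0,0.4,0,0,0,70,0,0,0.2,0,0,0,70,0,0,0,0,0,0,70,0,0,0,0,0,0])

```text
time: 66.7
tcp_pos: [0.39, 0.2698, 0.1842]
tool_rot: [[0.995, 0.1, -0.001], [0.1, -0.995, -0.001], [-0.001, 0.0, -1.0]]
ft_force: [-0.2, 1.3, 0.1]
finger_gap: 0.0699
```

```bash
python3 g.py .3782 .2722 .1385 6.1
```

```text
t 66.7 tcp [0.39   0.2698 0.1842] yaw 5.74 tilt [-0.0007 -0.0005] gap 69.9 F [-0.2  1.3  0.1] q [ 32.  -3. 121.  -0.  62.  26.]
shift units total (x,y,z) [-0.228 -0.072  0.914] turn units [ 0.001  0.001 -0.008]
```

apply_moves(increments=[66,-0.15,-0.05,0.05,0,0,0,64,-0.07,-0.02,0.05,0,0,0,62,0,0,0.05,0,0,0,62,0,0,0,0,0,0])

```text
time: 67.1
tcp_pos: [0.3792, 0.2734, 0.179]
tool_rot: [[0.995, 0.1, 0.003], [0.1, -0.995, 0.002], [0.004, -0.002, -1.0]]
ft_force: [-0.5, -0.4, -0.8]
finger_gap: 0.0619
```

```bash
python3 g.py .3782 .2722 .1385 6.1
```

```text
t 67.1 tcp [0.3792 0.2734 0.179 ] yaw 5.74 tilt [0.0033 0.0023] gap 61.9 F [-0.5 -0.4 -0.8] q [ 33.  -4. 122.   0.  62.  27.]
shift units total (x,y,z) [-0.025  0.024  0.81 ] turn units [-0.002 -0.005 -0.008]
```

apply_moves(increments=[60,-0.02,0.02,0.15,0,-0.004,0,60,0,0,0.25,0,0,0,60,0,0,0.2,0,0,0,60,0,0,0.12,0,0,0,60,0,0,0.05,0,0,0,60,0,0,0,0,0,0,60,0,0,0,0,0,0])

```text
time: 67.8
tcp_pos: [0.3779, 0.2722, 0.1366]
tool_rot: [[0.995, 0.101, -0.001], [0.101, -0.995, 0.001], [-0.0, -0.001, -1.0]]
ft_force: [0.1, 0.6, 1.1]
finger_gap: 0.0597
```

```bash
python3 g.py .3782 .2722 .1385 6.1
```

```text
t 67.8 tcp [0.3779 0.2722 0.1366] yaw 5.77 tilt [-0.0006  0.0014] gap 59.7 F [0.1 0.6 1.1] q [ 33.  -1. 124.   0.  57.  27.]
shift units total (x,y,z) [ 0.006  0.001 -0.038] turn units [-0.002  0.001 -0.007]
```

Very close. Closing.

apply_moves(increments=[48,0,0,0,0,0,0,38,0,0,0,0,0,0,36,0,0,0,0,0,0,34,0,0,0,0,0,0,31,0,0,0,0,0,0,25,0,0,0,0,0,0,25,0,0,0,0,0,0,25,0,0,0,0,0,0])

```text
time: 68.6
tcp_pos: [0.3787, 0.2727, 0.1378]
tool_rot: [[0.995, 0.101, 0.001], [0.101, -0.995, 0.003], [0.002, -0.003, -1.0]]
ft_force: [-0.1, 0.4, -0.5]
finger_gap: 0.0316
```

```bash
python3 g.py .50 -.0902 .30 6.1
```

```text
t 68.6 tcp [0.3787 0.2727 0.1378] yaw 5.77 tilt [0.0015 0.0028] gap 31.6 F [-0.1  0.4 -0.5] q [ 33.  -1. 124.   0.  57.  27.]
shift units total (x,y,z) [ 1.69   7.456 -3.261] turn units [-0.003 -0.002 -0.007]
```

apply_moves(increments=[25,0,0,-0.1,0,0,0,25,0,0,-0.2,0,0,0,25,0,0,-0.5,0,0,0,25,0,0,-0.7,0,0,0,25,0,0,-0.7,0,0,0,25,0.02,0.1,-0.6,0,0,0,25,0.06,0.25,-0.3,0,0,0,25,0.1,0.4,-0.1,0,0,0,25,0.12,0.55,0,0,0,0,25,0.14,0.6,0,0,0,0,25,0.14,0.6,0,0,0,0,25,0.14,0.6,0,0,0,0,25,0.14,0.6,0,0,0,0,25,0.14,0.6,0,0,0,0,25,0.14,0.6,0,0,0,0,25,0.14,0.6,0,0,0,0,25,0.12,0.55,0,0,0,0,25,0.1,0.4,0,0,0,0,25,0.04,0.2,0,0,0,0,25,0,0,0,0,0,0])

```text
time: 70.6
tcp_pos: [0.4916, -0.0633, 0.3201]
tool_rot: [[0.995, 0.104, 0.015], [0.104, -0.995, 0.005], [0.015, -0.003, -1.0]]
ft_force: [-0.1, 0.2, -0.3]
finger_gap: 0.0311
```

```bash
python3 g.py .6038 -.0898 .1398 6.3
```

```text
t 70.6 tcp [ 0.4916 -0.0633  0.3201] yaw 5.95 tilt [0.015  0.0048] gap 31.1 F [-0.1  0.2 -0.3] q [-10.  -7. 110.   0.  77. -17.]
shift units total (x,y,z) [2.122 0.772 3.637] turn units [-0.004 -0.02  -0.008]
```

apply_moves(increments=[25,0.05,0.2,0,-0.004,-0.015,0,25,0.1,0.2,0,0,0,0,25,0.2,0.15,0,0,0.003,0,25,0.25,0.1,0,0,0.003,0,25,0.3,0.04,0,0,0.003,0,25,0.3,0.02,0.1,0,0.003,0,25,0.3,0.02,0.1,0,0.003,0,25,0.2,0.02,0.1,0,0,0,25,0.1,0,0,0,0,0,25,0.04,0,0,0,0,0,25,0,0,0,0,0,0,25,0,0,0,0,0,0])

```text
time: 71.8
tcp_pos: [0.5969, -0.0889, 0.3049]
tool_rot: [[0.994, 0.108, 0.015], [0.108, -0.994, 0.004], [0.015, -0.002, -1.0]]
ft_force: [-0.3, 0.6, -0.4]
finger_gap: 0.0316
```

```bash
python3 g.py .6038 -.0898 .1398 6.3
```

```text
t 71.8 tcp [ 0.5969 -0.0889  0.3049] yaw 6.21 tilt [0.0151 0.0039] gap 31.6 F [-0.3  0.6 -0.4] q [-11.   6.  99.   0.  75. -17.]
shift units total (x,y,z) [0.083 0.041 3.304] turn units [-0.003 -0.02  -0.002]
```

apply_moves(increments=[25,0.06,0.03,0,-0.003,-0.018,0,25,0.03,0.01,0.2,0,0,0,25,0,0,0.4,0,0,0,25,0,0,0.5,0,0,0,25,0,0,0.3,0,0,0,25,0,0,0.1,0,0,0,25,0,0,0,0,0,0,25,0,0,0,0,0,0])

```text
time: 72.6
tcp_pos: [0.6019, -0.0912, 0.2283]
tool_rot: [[0.994, 0.107, 0.003], [0.107, -0.994, -0.001], [0.003, 0.002, -1.0]]
ft_force: [-0.3, 0.2, -0.4]
finger_gap: 0.0314
```

```bash
python3 g.py .6038 -.0898 .1398 6.3
```

```text
t 72.6 tcp [ 0.6019 -0.0912  0.2283] yaw 6.17 tilt [ 0.0034 -0.0013] gap 31.4 F [-0.3  0.2 -0.4] q [-11.   9. 103.  -0.  68. -17.]
shift units total (x,y,z) [ 0.034 -0.026  1.77 ] turn units [ 0.002 -0.004 -0.003]
```

apply_moves(increments=[25,0.02,-0.02,0.1,0.001,-0.004,0,25,0.01,0,0.3,0,0,0,25,0,0,0.4,0,0,0,25,0,0,0.3,0,0,0,25,0,0,0.2,0,0,0,25,0,0,0.05,0,0,0,25,0,0,0,0,0,0,25,0,0,0,0,0,0])

```text
time: 73.4
tcp_pos: [0.6062, -0.0904, 0.1595]
tool_rot: [[0.994, 0.108, 0.006], [0.108, -0.994, -0.002], [0.006, 0.003, -1.0]]
ft_force: [0.7, 0.1, -1.1]
finger_gap: 0.0311
```

```bash
python3 g.py .6038 -.0898 .1398 6.3;  python3 - <<'E'
from h import *
S=camera("side"); cv2.imwrite("pics/s20.png",cv2.resize(S["color"][80:260,160:360,::-1],None,fx=3.3,fy=3.3,interpolation=cv2.INTER_CUBIC))
E
```

```text
t 73.4 tcp [ 0.6062 -0.0904  0.1595] yaw 6.18 tilt [ 0.0062 -0.002 ] gap 31.1 F [ 0.7  0.1 -1.1] q [-11.  13. 106.  -0.  61. -17.]
shift units total (x,y,z) [-0.05  -0.017  0.393] turn units [ 0.003 -0.008 -0.003]
```

View pics/s20.png

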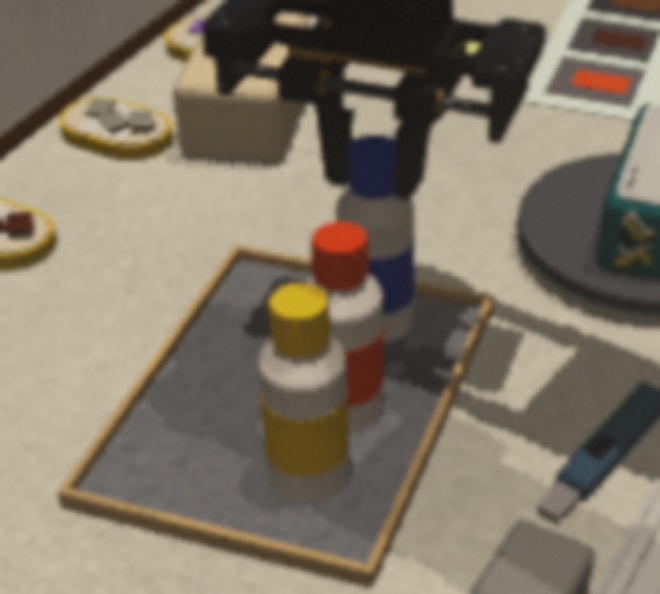

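Blue is held upright at (375,240), behind the two bottles already returned. Lowering.

apply_moves(increments=[25,-0.04,-0.01,0.1,0.002,-0.007,0,25,-0.01,0,0.1,0,0,0,25,0,0,0.08,0,0,0,25,0,0,0.03,0,0,0,25,0,0,0,0,0,0,25,0,0,0,0,0,0])

```text
time: 74.05
tcp_pos: [0.6049, -0.0904, 0.1449]
tool_rot: [[0.994, 0.108, 0.004], [0.108, -0.994, -0.002], [0.004, 0.002, -1.0]]
ft_force: [0.9, -1.3, -1.0]
finger_gap: 0.0313
```

```bash
python3 g.py .6038 -.0898 .1398 6.3
```

```text
t 74.05 tcp [ 0.6049 -0.0904  0.1449] yaw 6.17 tilt [ 0.0041 -0.0017] gap 31.3 F [ 0.9 -1.3 -1. ] q [-11.  14. 107.  -0.  59. -17.]
shift units total (x,y,z) [-0.021 -0.015  0.102] turn units [ 0.003 -0.005 -0.003]
```

apply_moves(increments=[25,-0.04,-0.01,0.05,0.002,-0.005,0,25,-0.01,0,0.04,0,0,0,25,0,0,0.02,0,0,0,25,0,0,0,0,0,0])

```text
time: 74.45
tcp_pos: [0.6027, -0.0904, 0.14]
tool_rot: [[0.994, 0.108, 0.001], [0.108, -0.994, -0.001], [0.001, 0.001, -1.0]]
ft_force: [1.0, -0.1, -1.4]
finger_gap: 0.031
```

```bash
python3 g.py .6038 -.0898 .1398 6.3
```

```text
t 74.45 tcp [ 0.6027 -0.0904  0.14  ] yaw 6.18 tilt [ 0.001 -0.001] gap 31.0 F [ 1.  -0.1 -1.4] q [-11.  14. 107.  -0.  59. -17.]
shift units total (x,y,z) [ 0.023 -0.01   0.003] turn units [ 0.001 -0.001 -0.003]
```

apply_moves(increments=[25,0.02,-0.01,0,0,0,0,25,0,0,0.03,0,0,0])

```text
time: 74.65
tcp_pos: [0.6042, -0.09, 0.1398]
tool_rot: [[0.994, 0.108, 0.002], [0.108, -0.994, -0.002], [0.002, 0.002, -1.0]]
ft_force: [-2.8, -1.1, 12.3]
finger_gap: 0.0315
```

```bash
python3 -c "
from workcell import *
import numpy as np
for i in range(3):
    camera('side');o=get_obs();print(np.round(o['tcp_pos'],4),np.round(o['ft_force'],2))"
```

```text
[ 0.6041 -0.0901  0.1398] [-2.88  0.16  6.02]
[ 0.6041 -0.0901  0.1398] [-2.04 -0.38  4.29]
[ 0.6041 -0.09    0.1398] [-3.02 -0.1   5.05]
```

Seated. Releasing, rising and moving clear.

apply_moves(increments=[30,0,0,-0.01,0,0,0,33,0,0,0,0,0,0,36,0,0,0,0,0,0,44,0,0,0,0,0,0,56,0,0,0,0,0,0,60,0,0,0,0,0,0,60,0,0,-0.2,0,0,0,60,0,0,-0.4,0,0,0,60,0,0,-0.6,0,0,0,60,0,0,-0.7,0,0,0,60,0,0,-0.7,0,0,0,60,0,0,-0.4,0,0,0])

```text
time: 76.0
tcp_pos: [0.6017, -0.0892, 0.2937]
tool_rot: [[0.994, 0.108, -0.005], [0.108, -0.994, 0.0], [-0.005, -0.001, -1.0]]
ft_force: [0.2, -0.4, 0.4]
finger_gap: 0.0602
```

```bash
python3 g.py .43 .25 .30 6.1
```

```text
t 76.0 tcp [ 0.6017 -0.0892  0.2937] yaw 6.18 tilt [-0.0055  0.0003] gap 60.2 F [ 0.2 -0.4  0.4] q [-11.   7.  98.  -0.  75. -17.]
shift units total (x,y,z) [-2.683 -7.114 -0.106] turn units [-0.001  0.007  0.002]
```

apply_moves(increments=[60,-0.1,-0.2,0,0,0.006,0,60,-0.2,-0.5,0,0,0,0,60,-0.2,-0.6,0,0,0,0,60,-0.2,-0.6,0,0,0,0,60,-0.2,-0.6,0,0,0,0,60,-0.2,-0.6,0,0,0,0,60,-0.2,-0.6,0,0,0,0,60,-0.2,-0.6,0,0,0,0,60,-0.2,-0.6,0,0,0,0,60,-0.2,-0.6,0,0,0,0,60,-0.2,-0.5,0,0,0,0,60,-0.15,-0.4,0,0,0,0,60,-0.1,-0.2,0,0,0,0,60,0,0,0,0,0,0,60,0,0,0,0,0,0])

```text
time: 77.5
tcp_pos: [0.4312, 0.24, 0.2843]
tool_rot: [[0.994, 0.108, -0.008], [0.108, -0.994, -0.002], [-0.008, 0.001, -1.0]]
ft_force: [-0.1, -0.2, 0.7]
finger_gap: 0.06
```

Run:
```python
from w import *
c=camera("top"); cv2.imwrite("pics/t21.png",c["color"][:,:,::-1])
for n,r in [('yellow',(235,140,268,175)),('orange',(270,135,305,175)),('blue',(305,130,345,175))]:
    e=captop(c,n,r); print(n,e,plane(c,[e[0]],.141))
H=hsv(c)
m=(H[...,1]<60)&(H[...,2]>110); z=np.zeros_like(m); z[205:245,385:466]=1
k=big(m&z); print("face",cv2.minAreaRect(plane(c,k,.086)[:,:2].astype(np.float32)))
S=camera("side"); cv2.imwrite("pics/s21.png",S["color"][:,:,::-1])
A=cv2.imread("pics/top0.png");d=cv2.absdiff(A,c["color"][:,:,::-1]).max(2)
print("foam/straightedge/knife diff px>40:", (d[225:262,208:255]>40).sum(),(d[258:286,220:345]>40).sum(),(d[230:262,262:335]>40).sum())
```

```text
yellow ((250.49623107910156, 150.97010803222656), (16.153644561767578, 17.26515007019043), 84.31843566894531) [[0.5884678  0.04199739 0.141     ]]
orange ((286.7000732421875, 147.9343719482422), (16.043006896972656, 16.983232498168945), 101.21505737304688) [[ 0.59495631 -0.02156345  0.141     ]]
blue ((325.7165222167969, 144.64468383789062), (15.84591007232666, 16.187042236328125), 143.16598510742188) [[ 0.60203018 -0.09047978  0.141     ]]
face ((0.46981948614120483, -0.28570955991744995), (0.04080859199166298, 0.13634145259857178), 6.274188041687012)
foam/straightedge/knife diff px>40: 168 162 0
```

View pics/t21.png

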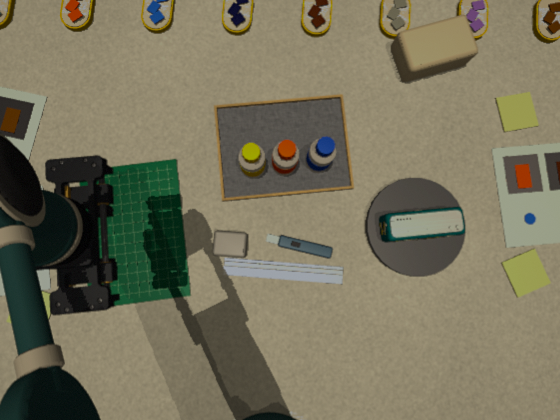

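View pics/s21.png

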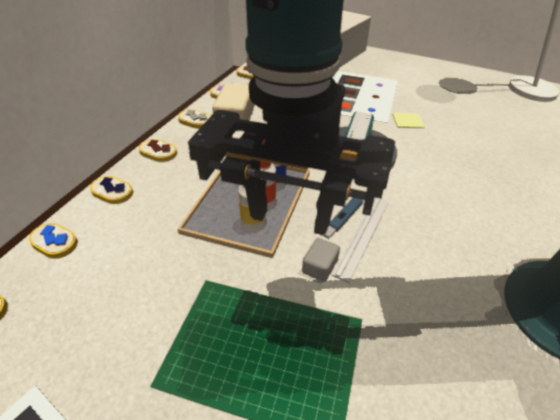

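The final top view shows all three bottles upright in the tray, in their original order (251,152 / 287,148 / 325,145). The shell is on the stand, face up. The foam model, straightedge and knife are where they were; the pixel differences at the foam model and straightedge look like arm shadow. Handing in.

```bash
python3 -c "
from workcell import *
print(get_obs()['time'],get_obs()['ft_force']); print(close_job())"
```

```text
77.6 [ 0.81020638 -0.11217178  0.61791125]
the job is handed in; nothing more can be done
None
```

The job is handed in at 77.6 s: the shell is on the display stand, and the three bottles are back in the tray in their original order. I moved the bottles to the mat one at a time by their caps. Then I lifted the shell across its width and set it on the stand aluminium face up, and put the bottles back.

**Bottles:** in the top camera, the cap centres now read within about 0.7 mm (yellow), 1.3 mm (orange) and 0.6 mm (blue) of where they started. All three look upright.

**Shell:** it reads about 2 mm from the stand's centre in the top camera. The top and wrist cameras disagreed on that centre by about 3–4 mm, so I aimed between them. I set aside the side camera's y for it because it was off by about 8 mm.

**Other items:** the knife shows no change from the first top picture. The foam model and straightedge showed some pixel differences, which look like the arm's shadow because both sit where they did before.

**Forces:** the highest contact force I saw was about 13–14 N, when setting a bottle down. At hand-in the gripper was clear of everything.

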